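Hold the sprung cover of a chip drawer open

TASK

My hands are full and I need chips out of the small white drawer unit on the soldering bench: pull its blue drawer all the way out, then lift the yellow spring-shut dust cover inside it (it has a black ball knob) to 60 degrees from shut (within 8 degrees) and keep holding it there. Finish while still holding the cover steady at that angle, with the drawer still out; do not let go. Leave the other things on the bench where they are.

Things in the scene. Friction and masses are not known exactly. Their poses are not given: they have to be found in the camera images.
- unit_front (a point): Foot of the front of the white table-top drawer unit (270 deep along x, 200 wide along y, 145 high, fixed): on the bench, mid-width, below the face of the shut drawer. Its x axis points from here level into the unit's depth, y along its front; the drawer slides out along -x. Two small grey drawers low on the front are dummies. A 22 high stock tray stands on the rear half of its top.
- drawer (a joint): How far the blue-fronted drawer is out, m: 0 shut, 0.150 fully out at its stop; starts up to 0.025 ajar. Stays where it is left; 6 to 8 N moves it. Front panel 12 thick, 194 wide, from 43 to 133 above the bench (37 higher than the shut cover); the walls behind it reach 89 above the bench.
- drawer_handle (a point): Grip point: centre of the steel bar handle of the blue drawer, a round bar 11 thick, 110 long along the unit's y, level, its axis 35 in front of the drawer's face, 105 above the bench and 40 below the top of the unit. Open space of 29 between bar and face. Axes as the unit's. Moves with the drawer.
- cover (a joint): Angle of the yellow cover in the drawer, rad: 0 shut (level), 1.047 = 60 degrees, stop at 1.5. Hinge line along the unit's y at the cover's far edge on its underside, 140 behind the drawer's face, 89.5 above the bench: the front edge lifts, then goes towards the unit. Gravity and a spring shut it from any angle (2 to 3 N at the knob). Inside the unit till the drawer is out. 118 (unit's x) x 166 x 6.
- cover_knob (a point): Centre of the cover's black ball knob: 22 diameter, on a 10 thick stem on the cover's top. The centre is 23 above the cover's top, 11 below the ball's top; in the cover's frame 95 from the hinge to the front, 29 above the underside. Cover shut: 118.5 above the bench, 45 behind the drawer's face. At 60 degrees: 22 before the hinge, 186 above the bench. Ball turns easily between finger pads.
- spool_mid (a point): Bystander: green solder spool, 52 diameter, 36 high, standing loose on the bench to the left; its centre.
- flux_mid (a point): Bystander: small flux jar with red cap, 42 diameter, 35 high, loose on the bench to the right; its centre.
- meter: Bystander: yellow multimeter lying on the bench, 150 x 75 x 34; origin under its centre.
- bin: Bystander: red divided parts tray, 130 x 90 x 40; origin under its centre.
- board: Bystander: green circuit board, 85 x 56, up to 16 high; origin under its centre.
- driver: Bystander: orange-handled screwdriver lying on the bench, about 200 long; origin below it.

How it is judged:
On the way:
1. the drawer is pulled out, with the cover still shut (value of joint drawer above 0.14 m and value of joint cover below 0.15 rad), for 0.1 s.
At the end, for the whole second after the job is handed in: The robot's fingers are holding the cover (contact force over 0.4 N) at 52 to 68 degrees, still (under 0.1 rad/s), the drawer is at least 130 of 150 mm out, and no bystander is more than 30 mm from its starting place (value of joint cover between 0.907 and 1.187 rad and velocity of joint cover between -0.1 and 0.1 rad/s and value of joint drawer above 0.13 m and contact force between the fingers and cover above 0.4 N and distance of each of spool_mid, flux_mid, meter, bin, board, driver from where it was at the start of the episode below 0.03 m); the arm keeps its last pose, push and grip.
It fails at once if a loose bystander is shoved more than 30 mm (distance of any of spool_mid, flux_mid, meter, bin, board, driver from where it was at the start of the episode above 0.03 m).
It also fails if it takes over 48 s, if anything falls off the work surface, if the arm or the gripper's body presses on something with over 40 N, if the wrist force passes 120 N, or if a joint passes its speed limit or range.

ROBOT

A 6-joint arm with a two-finger parallel gripper is mounted at the origin on the work surface. World frame = base frame: x ahead of the robot, y to its left, z up, the work surface at z = 0. Lengths are in m, angles in rad, forces in N, time in s.
With the tool pointing down it reaches from about 0.35 to 0.975 m from the base axis. Payload 17.4 kg.
Tool frame: the origin (TCP) lies on the centre line of the jaws, within the pads' length; the fingertips stand 8 mm ahead of it and the grasp point (between the pads) lies 11 mm behind it; z points along the fingers, y is the direction in which the jaws open and shut (so a half turn about z gives the same grasp; the last joint's range is limited). The gripper opens to 85 mm and grips with 20 to 120 N. Pads are 22 mm wide; open, the fingers measure 114 mm over their backs; the gripper's body (76 mm by 85 mm) begins 54 mm behind the grasp point. The pads swing forward as they close: fully open they stand 13 mm farther back than shut.
Start: joints at [1.248, 0.116, 1.442, -0, 1.584, -0.038], TCP at [0.19, 0.648, 0.239] pointing down, gripper open.
Joint ranges: [-2.83, 2.83], [-0.83, 2.19], [0.07, 2.5], [-1.14, 4.28], [0.01, 3], [-2.97, 2.97]. Speed limits (rad/s): [1.89, 1.89, 2.22, 3.14, 3.14, 3.14].

INTERFACE

Orientations are given as [roll, pitch, yaw] about the fixed x, y, z axes, in that order (R = Rz(yaw) Ry(pitch) Rx(roll)).
In Python, from plant import robot, vision, ticket gives the robot as it stands. The module is installed in compiled form; this text tells all that it offers.
- The arm moves only by the shell command python3 -m inch 'ROWS'. ROWS is text: rows parted by semicolons, each of 7 numbers parted by spaces: the shift along the tool's x, y, z in cm, then the turn, a rotation vector about the tool's x, y, z in degrees, then the opening, from 0 (shut) to 1 (fully open). In form: dx dy dz rx ry rz jaw; .... A call has 1 to 5 rows; each row shifts and turns the commanded pose from where the row before left it, along the tool's axes as they then stand; what a row does not reach is not made up. A row lasts 1/10 s, in which the tool goes at most 50 mm and 8.59 degrees, less where a joint would pass 70% of its speed; a pose out of reach is approached as far as the arm can. A call with a gripper value outside its range is refused whole. The fingers move at their own pace and stop on an object; the grip force is fixed at half the most. Time passes only in rows, so rows that do not move let the fingers close. It gives the time, the measured TCP pose, the force and the opening at its end, in the units of the state.
- robot.sense(): the state, without advancing time (a new reading comes with each control period).
- vision.read_camera(name): name is "scene" or "side" or "wrist"; returns a dict with "color" (420x560x3 uint8, red, green, blue), "range_z" (420x560 float32, m along the optical axis (not along the pixel's ray), 0 where there is no reading), "vfov" (degrees; the focal length in pixels is half the picture's height over the tangent of half this angle, whatever the lens; pixels are square), "cx", "cy" (the principal point, pixels), "T" (4x4, takes a point from camera to world coordinates). Camera axes: x right, y up, looking along -z (the intrinsics and any distortion apply to the point x, -y, -z); pixel columns grow to the right and rows downward; lengths in m; the calibration is good to about 2 mm. The wrist camera is an equidistant fisheye: a pixel r from the principal point sees the ray r / f radians off the axis. A picture is of the moment at which its call begins.
- ticket.close_job(): hands the job in, once; it reports no verdict.
The state is a dict: "time": time; "joint_pos": joint angles; "dq": joint speeds; "joint_efforts": joint torques, N m; "tool_pos": TCP position; "orientation": TCP orientation; "ft_force": force on the tool from outside, world axes, zero at the start; "torque": the same for the moment, N m; "grip_width": opening from 0.0 (shut) to 1.0 (fully open).
Only numpy, scipy, OpenCV 4.12 (cv2) and the standard library are available. Lean on these libraries where they do the work, as an engineer would, in place of code of your own. Each camera call takes 0.05 s, during which the arm holds its last target.

## Working session

There is one attempt and no reset: what is moved stays moved. The work goes in short steps, Python scripts to look and compute and a shell command to move; the robot and the scene stay as the last step left them, time stands still between calls to the robot, and variables do not carry over. Pictures are saved under pics/ and viewed, and the job is handed in when it is done.

```bash
mkdir -p pics; ls
python3 - <<'E'
from plant import robot, vision
import cv2
print(robot.sense())
for n in ["scene","side","wrist"]:
    c=vision.read_camera(n); cv2.imwrite(f"pics/{n}0.png",c["color"][:,:,::-1]); print(n,c["vfov"],c["cx"],c["cy"],c["T"].round(3).tolist(), [k for k in c])
E
```

```text
pics
{'time': 0.0, 'joint_pos': array([ 1.24819644e+00,  1.16483359e-01,  1.44229270e+00,  7.41690334e-06,
        1.58402254e+00, -3.78065599e-02]), 'dq': array([-0.0014302 , -0.00061792,  0.00014014,  0.00176836, -0.00116062,
        0.00034966]), 'joint_efforts': array([-3.06339898e-03, -7.31993937e+01, -6.32486057e+01, -2.58925693e-04,
        6.42030558e-03, -3.34321908e-05]), 'tool_pos': array([0.18959551, 0.64762007, 0.23854691]), 'orientation': array([-3.14038785e+00, -5.29928615e-05,  2.85679939e+00]), 'ft_force': array([ 0.70614844, -0.49913236,  0.17324195]), 'torque': array([ 0.0158908 , -0.02832418, -0.02608871]), 'grip_width': 0.9986102749954215}
scene 42.88780570179552 276.9686437579365 206.1743262278748 [[-0.283, -0.601, 0.747, 1.706], [0.959, -0.184, 0.216, 0.306], [0.008, 0.778, 0.628, 1.061], [0.0, 0.0, 0.0, 1.0]] ['color', 'range_z', 'vfov', 'cx', 'cy', 'T']
side 46.270864621341836 274.8064533469278 207.18966995371926 [[0.989, 0.113, -0.099, 0.425], [-0.148, 0.643, -0.751, -1.119], [-0.021, 0.758, 0.652, 1.083], [0.0, 0.0, 0.0, 1.0]] ['color', 'range_z', 'vfov', 'cx', 'cy', 'T']
wrist 65.70646984690485 275.644559013638 208.01061504952318 [[0.28, -0.926, -0.255, 0.124], [0.96, 0.27, 0.075, 0.666], [-0.001, -0.266, 0.964, 0.373], [0.0, 0.0, 0.0, 1.0]] ['color', 'range_z', 'vfov', 'cx', 'cy', 'T']
```

View pics/scene0.png

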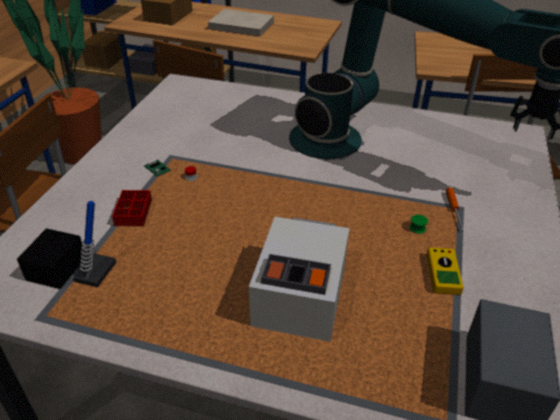

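View pics/side0.png

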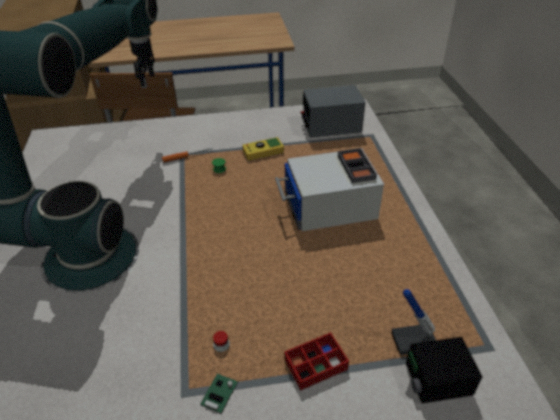

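View pics/wrist0.png

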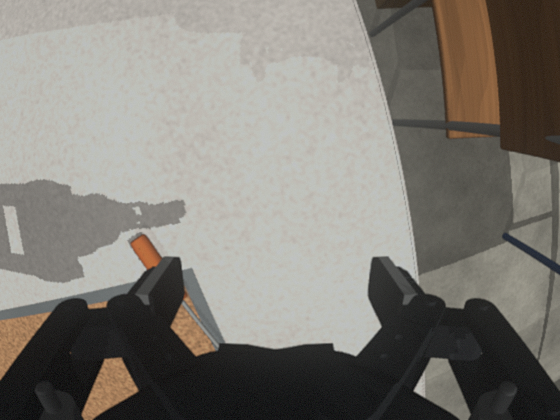

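```bash
cat > h.py <<'E'
import numpy as np, cv2
from plant import robot, vision
from scipy.spatial.transform import Rotation as Rn
def cloud(c):
    H,W=c["range_z"].shape; f=H/2/np.tan(np.radians(c["vfov"])/2)
    v,u=np.mgrid[:H,:W]; z=c["range_z"]
    P=np.stack([(u-c["cx"])/f*z,-(v-c["cy"])/f*z,-z],-1)
    return P@c["T"][:3,:3].T+c["T"][:3,3]
def ray(c,u,v):
    f=420/2/np.tan(np.radians(c["vfov"])/2)
    return c["T"][:3,:3]@np.array([(u-c["cx"])/f,-(v-c["cy"])/f,-1]),c["T"][:3,3]
def onz(c,u,v,z):
    d,o=ray(c,u,v); return o+d*(z-o[2])/d[2]
def proj(c,p):
    f=420/2/np.tan(np.radians(c["vfov"])/2)
    q=c["T"][:3,:3].T@(np.asarray(p)-c["T"][:3,3]); return c["cx"]+f*q[0]/-q[2], c["cy"]-f*q[1]/-q[2]
E
python3 - <<'E'
from h import *
for n in ["scene","side"]:
    c=vision.read_camera(n); P=cloud(c); hsv=cv2.cvtColor(c["color"],cv2.COLOR_RGB2HSV)
    m=(c["range_z"]>0)&(abs(P[...,2]-.145)<.008)&(P[...,0]>.4)&(P[...,0]<1.1)&(abs(P[...,1])<.45)
    nn,l,s,ce=cv2.connectedComponentsWithStats(m.astype(np.uint8)); i=1+s[1:,4].argmax(); m=l==i
    pts=P[m]; print(n,m.sum(),np.median(pts[:,2])); 
    r=cv2.minAreaRect((pts[:,:2]*1000).astype(np.float32)); print(r,cv2.boxPoints(r))
    # blue
    b=(hsv[...,0]>105)&(hsv[...,0]<130)&(hsv[...,1]>130)&(c["range_z"]>0)&(P[...,0]>.4)&(P[...,0]<1.)&(abs(P[...,1])<.4)&(P[...,2]>0.02)
    print("blue",b.sum(),P[b].mean(0) if b.any() else 0)
    print(np.percentile(P[b],[2,50,98],axis=0) if b.any() else 0)
    if n=="side":
        cv2.imwrite("pics/sidecrop.png",cv2.resize(c["color"][140:250,260:400,::-1],None,fx=5,fy=5,interpolation=cv2.INTER_CUBIC))
    else: cv2.imwrite("pics/scenecrop.png",cv2.resize(c["color"][200:350,230:370,::-1],None,fx=4,fy=4,interpolation=cv2.INTER_CUBIC))
E
```

```text
scene 4360 0.1428854806839625
((781.9678344726562, 102.76673889160156), (265.9510192871094, 201.33438110351562), 3.1735317707061768) [[643.6233   195.91798 ]
 [654.76917   -5.10763 ]
 [920.3124     9.615494]
 [909.1665   210.64111 ]]
blue 3 [0.85240633 0.11013622 0.15539086]
[[0.83681434 0.10080131 0.15475401]
 [0.85051971 0.10954975 0.15549249]
 [0.86965853 0.11998722 0.15593826]]
side 2406 0.14485270145248114
((776.6050415039062, 103.50194549560547), (260.56805419921875, 211.1053924560547), 3.3633840084075928) [[640.3528    201.22928  ]
 [652.73804    -9.5125   ]
 [912.8573      5.7746124]
 [900.47205   216.51639  ]]
blue 368 [0.64060023 0.06436125 0.10652   ]
[[ 0.63259517 -0.00394183  0.0548637 ]
 [ 0.64025471  0.05617368  0.11400971]
 [ 0.65045703  0.16923909  0.13579425]]
```

View pics/sidecrop.png

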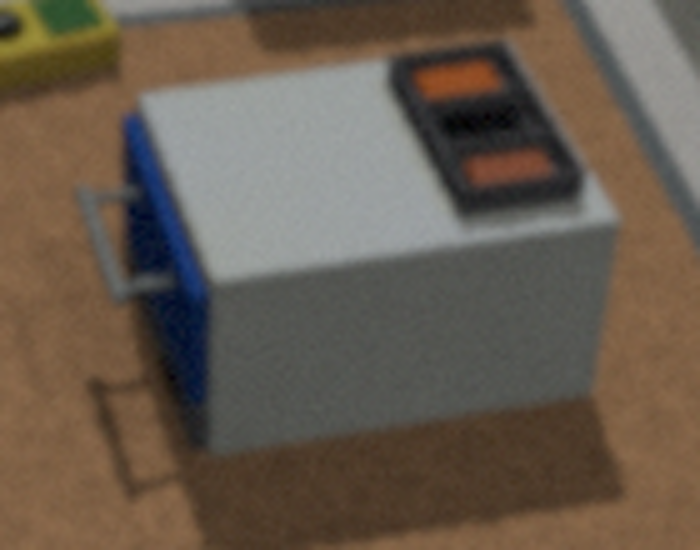

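Run:
```python
from h import *
c=vision.read_camera("side")
for u,v in [(276,178.4),(284,198.8)]: print("bar",onz(c,u,v,.105))
P=cloud(c)
# points near bar
Q=P.reshape(-1,3); m=(Q[:,2]>.09)&(Q[:,2]<.12)&(Q[:,0]>.57)&(Q[:,0]<.63)&(Q[:,1]>0)&(Q[:,1]<.2); print(Q[m].round(3)[:30])
for u,v in [(126,118),(207,300)]: print("panel front-top edge z.133",onz(c,260+u/5,140+v/5,.133))
for u,v in [(140,95),(212,282)]: print("unit front-top edge",onz(c,260+u/5,140+v/5,.145))
for u,v in [(620,218)]: print("unit rear corner",onz(c,260+u/5,140+v/5,.145))
cv2.imwrite("pics/hc.png",cv2.resize(c["color"][160:220,262:312,::-1],None,fx=10,fy=10,interpolation=cv2.INTER_NEAREST))
```

```text
bar [0.59830999 0.14857301 0.105     ]
bar [0.60714205 0.04112195 0.105     ]
[[0.599 0.15  0.11 ]
 [0.595 0.146 0.109]
 [0.598 0.143 0.111]
 [0.601 0.144 0.11 ]
 [0.617 0.143 0.109]
 [0.62  0.138 0.112]
 [0.624 0.142 0.108]
 [0.627 0.142 0.107]
 [0.594 0.145 0.106]
 [0.597 0.138 0.111]
 [0.6   0.138 0.11 ]
 [0.603 0.138 0.11 ]
 [0.606 0.136 0.111]
 [0.61  0.138 0.109]
 [0.614 0.141 0.106]
 [0.616 0.136 0.109]
 [0.62  0.141 0.106]
 [0.623 0.139 0.106]
 [0.627 0.139 0.106]
 [0.63  0.139 0.106]
 [0.594 0.144 0.102]
 [0.596 0.134 0.109]
 [0.599 0.129 0.113]
 [0.603 0.136 0.107]
 [0.606 0.135 0.107]
 [0.61  0.137 0.106]
 [0.612 0.133 0.109]
 [0.617 0.138 0.104]
 [0.619 0.136 0.105]
 [0.623 0.137 0.104]]
panel front-top edge z.133 [0.635296   0.18629378 0.133     ]
panel front-top edge z.133 [ 0.65253645 -0.00675201  0.133     ]
unit front-top edge [0.64597269 0.19370334 0.145     ]
unit front-top edge [ 0.65577761 -0.00482764  0.145     ]
unit rear corner [0.9142007  0.01242252 0.145     ]
```

View pics/hc.png

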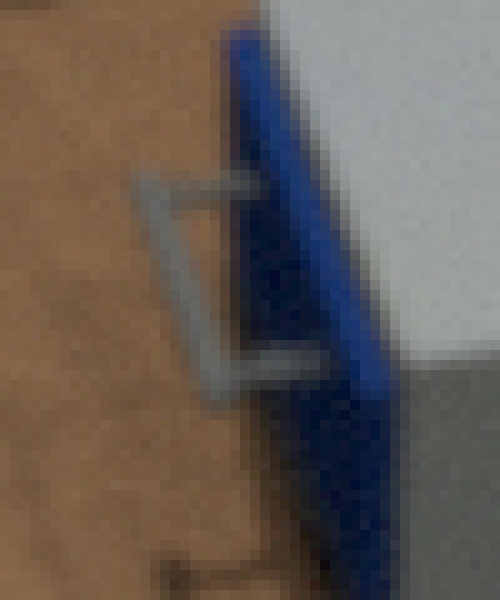

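```bash
cat >> h.py <<'E'
YAW=np.radians(3.3)
def toR(s): return Rn.from_euler("xyz",s["orientation"]).as_matrix()
def go(p,R=None):
    s=robot.sense(); R0=toR(s); d=R0.T@(np.asarray(p)-s["tool_pos"])*100
    print("t",round(s["time"],2),"pos",s["tool_pos"].round(4),"tool d cm",d.round(2), "F",s["ft_force"].round(1),"w",round(s["grip_width"],3))
    if R is not None: print("rotvec deg",np.degrees(Rn.from_matrix(R0.T@R).as_rotvec()).round(2))
E
python3 -m inch '0 0 0 0 0 8.5 1;0 0 0 0 0 8.5 1;0 0 0 0 0 8.5 1;0 0 0 0 0 8.5 1;0 0 0 0 0 8.5 1'
python3 -m inch '0 0 0 0 0 8.5 0.3;0 0 0 0 0 8.5 0.3;0 0 0 0 0 8.5 0.3;0 0 0 0 0 8.5 0.3;0 0 0 0 0 2.4 0.3'
python3 - <<'E'
from h import *
Rg=Rn.from_euler("xyz",[np.pi,0,np.pi/2+YAW]).as_matrix(); print(Rg)
go([.602,.095,.24],Rg)
print(robot.sense()["joint_pos"])
E
```

```text
time: 0.8
tool_pos: [0.1897, 0.6478, 0.2392]
orientation: [-3.141, 0.0, 2.109]
ft_force: [0.1, 0.9, 0.1]
grip_width: 0.999
time: 1.3
tool_pos: [0.1896, 0.6478, 0.2392]
orientation: [-3.142, 0.0, 1.474]
ft_force: [0.1, -0.3, -0.2]
grip_width: 0.298
[[-5.75640270e-02  9.98341817e-01  1.22261611e-16]
 [ 9.98341817e-01  5.75640270e-02  7.04956014e-18]
 [ 0.00000000e+00  1.22464680e-16 -1.00000000e+00]]
t 1.3 pos [0.1896 0.6478 0.2392] tool d cm [-51.03  46.39  -0.08] F [ 0.1 -0.3 -0.2] w 0.298
rotvec deg [-0.    0.01 -8.85]
[1.24820811e+00 1.16072758e-01 1.44168373e+00 1.08583056e-05
 1.58396286e+00 1.34504683e+00]
```

```bash
python3 -m inch '0 0 0 0 0 -4.4 0.3;0 0 0 0 0 -4.4 0.3;0 0 0 0 0 0 0.3'
python3 - <<'E'
from h import *
Rg=Rn.from_euler("xyz",[np.pi,0,np.pi/2+YAW]).as_matrix()
go([.602,.095,.24],Rg)
E
```

```text
time: 1.6
tool_pos: [0.1897, 0.6478, 0.2392]
orientation: [-3.142, 0.0, 1.635]
ft_force: [-0.4, 0.4, 0.3]
grip_width: 0.3
t 1.6 pos [0.1897 0.6478 0.2392] tool d cm [-57.8   37.62  -0.07] F [-0.4  0.4  0.3] w 0.3
rotvec deg [-0.    0.    0.36]
```

```bash
R='';python3 -m inch '-3 2 0 0 0 0 0.3;-3.8 2.5 0 0 0 0 0.3;-3.8 2.5 0 0 0 0 0.3;-3.8 2.5 0 0 0 0 0.3;-3.8 2.5 0 0 0 0 0.3'
python3 -m inch '-3.8 2.5 0 0 0 0 0.3;-3.8 2.5 0 0 0 0 0.3;-3.8 2.5 0 0 0 0 0.3;-3.8 2.5 0 0 0 0 0.3;-3.8 2.5 0 0 0 0 0.3'
python3 -m inch '-3.8 2.5 0 0 0 0 0.3;-3.8 2.5 0 0 0 0 0.3;-3.8 2.5 0 0 0 0 0.3;-3.8 2.5 0 0 0 0 0.3;-2.5 1.2 0 0 0 0 0.3'
python3 -m inch '0 0 0 0 0 0 0.3;0 0 0 0 0 0 0.3'
python3 - <<'E'
from h import *
Rg=Rn.from_euler("xyz",[np.pi,0,np.pi/2+YAW]).as_matrix()
go([.602,.095,.24],Rg)
for n in ["wrist","side"]:
    c=vision.read_camera(n); cv2.imwrite(f"pics/{n}1.png",c["color"][:,:,::-1])
E
```

```text
time: 2.1
tool_pos: [0.3215, 0.4721, 0.2394]
orientation: [3.141, -0.0, 1.631]
ft_force: [0.2, 0.2, -0.4]
grip_width: 0.302
time: 2.6
tool_pos: [0.4582, 0.2902, 0.2396]
orientation: [3.141, -0.0, 1.631]
ft_force: [0.9, 1.1, 0.0]
grip_width: 0.297
time: 3.1
tool_pos: [0.5817, 0.1197, 0.2391]
orientation: [-3.142, 0.0, 1.629]
ft_force: [-0.0, -0.0, 1.0]
grip_width: 0.297
time: 3.3
tool_pos: [0.5803, 0.1219, 0.2391]
orientation: [-3.141, -0.0, 1.63]
ft_force: [-0.2, 0.6, 0.7]
grip_width: 0.299
t 3.3 pos [0.5803 0.1219 0.2391] tool d cm [-2.81  2.01 -0.09] F [-0.2  0.6  0.7] w 0.299
rotvec deg [-0.03 -0.01  0.12]
```

View pics/wrist1.png

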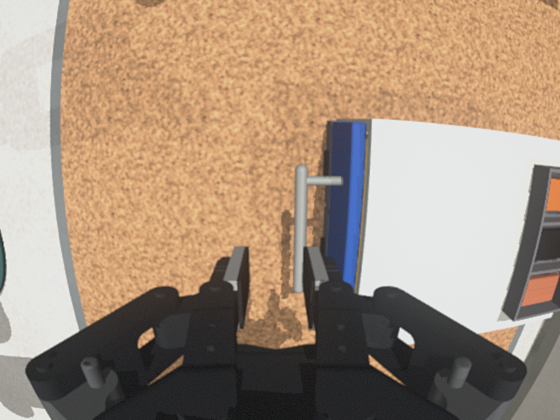

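View pics/side1.png

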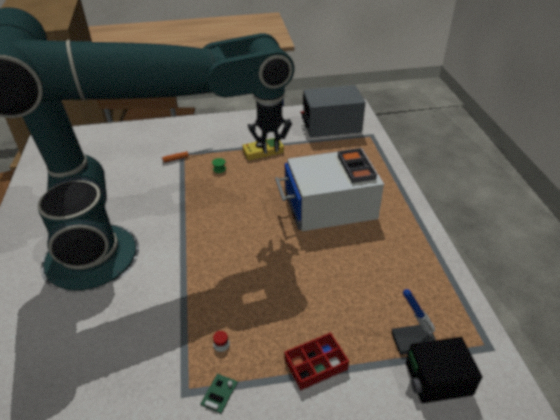

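```bash
cat >> h.py <<'E'
def wcloud(c):
    H,W=c["range_z"].shape; f=H/2/np.tan(np.radians(c["vfov"])/2)
    v,u=np.mgrid[:H,:W]; x=u-c["cx"]; y=v-c["cy"]; r=np.hypot(x,y)+1e-9; th=r/f
    k=np.tan(th)/r; z=c["range_z"]
    P=np.stack([x*k*z,-y*k*z,-z],-1)
    return P@c["T"][:3,:3].T+c["T"][:3,3]
def wray(c,u,v):
    f=210/np.tan(np.radians(c["vfov"])/2); x=u-c["cx"]; y=v-c["cy"]; r=np.hypot(x,y)+1e-9; t=r/f
    return c["T"][:3,:3]@np.array([x/r*np.sin(t),-y/r*np.sin(t),-np.cos(t)]),c["T"][:3,3]
def wonz(c,u,v,z):
    d,o=wray(c,u,v); return o+d*(z-o[2])/d[2]
E
python3 - <<'E'
from h import *
c=vision.read_camera("wrist"); P=wcloud(c); s=robot.sense(); T=(P-s["tool_pos"])@toR(s)
ok=(c["range_z"]>0)&(T[...,2]<.012)&(T[...,2]>-.15)
t=T[ok]*1000
for a in range(-150,15,10):
    m=(t[:,2]>=a)&(t[:,2]<a+10)
    if m.sum()>5: print(a,m.sum(),"y",np.percentile(t[m,1],[0,2,50,98,100]).round(0),"x",np.percentile(t[m,0],[2,98]).round(0))
for p in [(301,168),(298,290)]: print("bar",wonz(c,*p,.105))
for u,v in [(300,180),(300,210),(299,230),(299,270)]: print(P[v,u].round(4))
print("panel edge z .133")
for p in [(332,121),(325.5,230),(363,122),(358,250)]: print(wonz(c,*p,.133))
cv2.imwrite("pics/wc.png",cv2.resize(c["color"][100:310,270:410,::-1],None,fx=2.8,fy=2.8,interpolation=cv2.INTER_CUBIC))
E
```

```text
-100 7711 y [-64. -60.  -2.  59.  62.] x [-0. 20.]
-90 13942 y [-67. -61.  -1.  59.  65.] x [ 2. 19.]
-80 9036 y [-64. -59.  -1.  57.  63.] x [-5. 17.]
-70 7422 y [-59. -54.  -1.  53.  58.] x [-11.  17.]
-60 3792 y [-55. -51. -13.  49.  53.] x [-12.  17.]
-50 5653 y [-49. -46.  13.  45.  48.] x [-10.  13.]
-40 1509 y [-44. -38. -14.  36.  43.] x [-7. 13.]
-30 1199 y [-27. -20. -13.  19.  26.] x [-11.  11.]
-20 853 y [-27. -26. -13.  25.  26.] x [-10.  11.]
-10 698 y [-27. -26.  12.  25.  26.] x [-10.  11.]
0 251 y [-25. -23.  12.  22.  24.] x [-10.  11.]
bar [0.59840186 0.15169153 0.105     ]
bar [0.60559143 0.0369695  0.105     ]
[0.5979 0.1423 0.1098]
[0.6001 0.1165 0.1091]
[0.6008 0.0985 0.1089]
[0.6041 0.0604 0.1094]
panel edge z .133
[0.61631966 0.19263031 0.133     ]
[0.61942401 0.10800779 0.133     ]
[0.64005949 0.19429918 0.133     ]
[0.64854735 0.09216034 0.133     ]
```

View pics/wc.png

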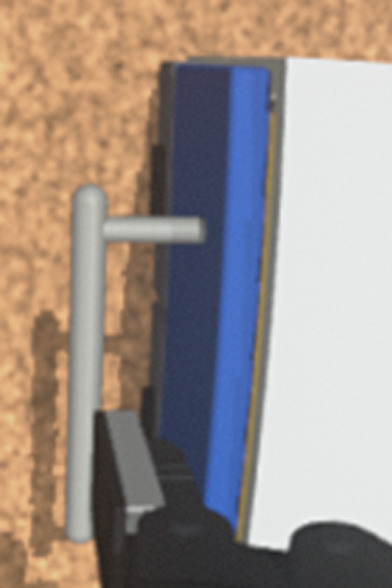

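```bash
python3 -m inch '0 0 0 -8.5 0 0 0.3;0 0 0 0 0 0 0.3'
python3 - <<'E'
from h import *
Rg=Rn.from_euler("xyz",[np.pi,0,np.pi/2+np.radians(3.5)]).as_matrix()@Rn.from_rotvec([np.radians(-8.5),0,0]).as_matrix()
print(Rg[:,2])
go([.602,.0945,.101],Rg)
E
```

```text
time: 3.65
tool_pos: [0.5789, 0.1231, 0.2393]
orientation: [2.989, -0.0, 1.635]
ft_force: [-1.0, -0.2, -0.4]
grip_width: 0.3
[ 0.14753372  0.00902355 -0.98901586]
t 3.65 pos [0.5789 0.1231 0.2393] tool d cm [-3.01  0.   13.99] F [-1.  -0.2 -0.4] w 0.3
rotvec deg [ 0.23 -0.04  0.15]
```

```bash
python3 -m inch '-1.5 0 2 0 0 0 0.3;-1.5 0 3 0 0 0 0.3;0 0 3 0 0 0 0.3;0 0 1 0 0 0 0.3;0 0 0 0 0 0 0.3'
python3 - <<'E'
from h import *
go([.602,.0945,.101])
c=vision.read_camera("wrist"); cv2.imwrite("pics/wrist2.png",c["color"][:,:,::-1])
for n in ["side"]:
    c=vision.read_camera(n); cv2.imwrite(f"pics/{n}2.png",cv2.resize(c["color"][90:230,220:400,::-1],None,fx=4,fy=4))
E
```

```text
time: 4.15
tool_pos: [0.5949, 0.0936, 0.1493]
orientation: [2.997, -0.0, 1.634]
ft_force: [-0.3, 0.5, -0.0]
grip_width: 0.302
t 4.15 pos [0.5949 0.0936 0.1493] tool d cm [0.04 0.01 4.88] F [-0.3  0.5 -0. ] w 0.302
```

View pics/wrist2.png

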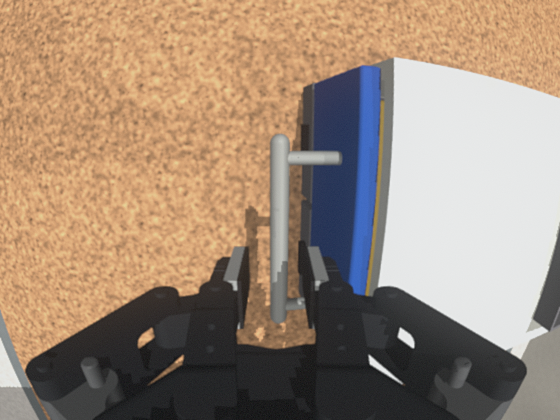

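View pics/side2.png

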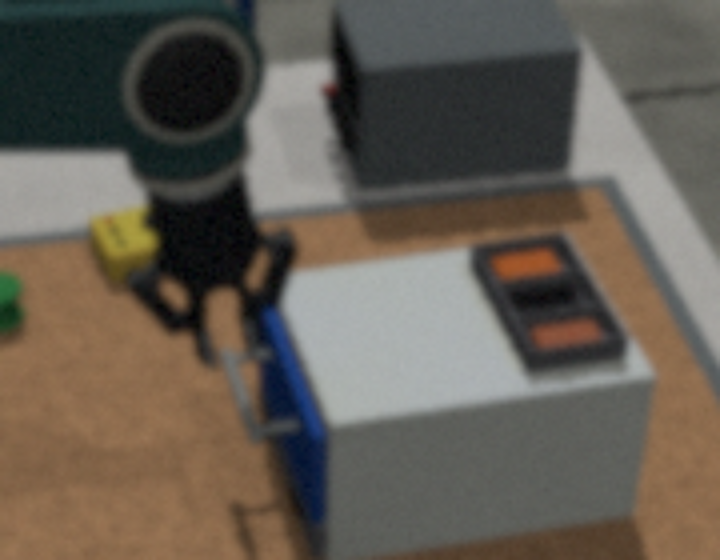

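```bash
python3 -m inch '0 0 1.5 0 0 0 0.3;0 0 1.5 0 0 0 0.3;0 0 1 0 0 0 0.3;0 0 0 0 0 0 0.3'
python3 -m inch '0 0 0.5 0 0 0 0.3;0 0 0.4 0 0 0 0.3;0 0 0 0 0 0 0.3'
python3 - <<'E'
from h import *
go([.602,.0945,.101])
c=vision.read_camera("wrist"); cv2.imwrite("pics/wrist3.png",c["color"][:,:,::-1])
E
```

```text
time: 4.65
tool_pos: [0.6006, 0.0934, 0.1085]
orientation: [2.996, 0.0, 1.633]
ft_force: [-0.0, -0.2, -0.2]
grip_width: 0.301
time: 4.95
tool_pos: [0.6026, 0.0935, 0.1015]
orientation: [2.994, 0.0, 1.633]
ft_force: [0.4, -0.2, 0.1]
grip_width: 0.302
t 4.95 pos [0.6026 0.0935 0.1015] tool d cm [ 0.1  -0.06  0.04] F [ 0.4 -0.2  0.1] w 0.302
```

View pics/wrist3.png

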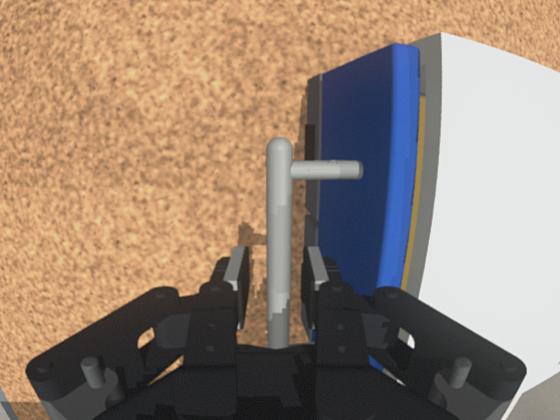

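The bar lies between the pads (column 279). Closing on it.

```bash
python3 -m inch '0 0 0 0 0 0 0;0 0 0 0 0 0 0;0 0 0 0 0 0 0;0 0 0 0 0 0 0'
python3 - <<'E'
from h import *
s=robot.sense(); R=toR(s); u=np.array([np.cos(np.radians(3.4)),np.sin(np.radians(3.4)),0])
print("pull 10cm along -u in tool cm",(R.T@(-u)*10).round(2))
go([.602,.0945,.101])
E
```

```text
time: 5.4
tool_pos: [0.6029, 0.0936, 0.1024]
orientation: [2.992, -0.0, 1.633]
ft_force: [0.5, -0.7, 5.5]
grip_width: 0.099
pull 10cm along -u in tool cm [ 0.03 -9.89 -1.49]
t 5.4 pos [0.6029 0.0936 0.1024] tool d cm [ 0.1  -0.11  0.13] F [ 0.5 -0.7  5.5] w 0.099
```

```bash
python3 -m inch '0 -1 -0.15 0 0 0 0;0 -2 -0.3 0 0 0 0;0 -2 -0.3 0 0 0 0;0 -2 -0.3 0 0 0 0;0 -1 -0.15 0 0 0 0'
python3 - <<'E'
from h import *
go([.602,.0945,.101])
c=vision.read_camera("side"); cv2.imwrite(f"pics/side3.png",cv2.resize(c["color"][90:230,200:400,::-1],None,fx=4,fy=4))
E
```

```text
time: 5.9
tool_pos: [0.5214, 0.0888, 0.1024]
orientation: [2.991, -0.001, 1.633]
ft_force: [6.1, 3.7, 0.5]
grip_width: 0.099
t 5.9 pos [0.5214 0.0888 0.1024] tool d cm [0.07 7.96 1.35] F [6.1 3.7 0.5] w 0.099
```

View pics/side3.png

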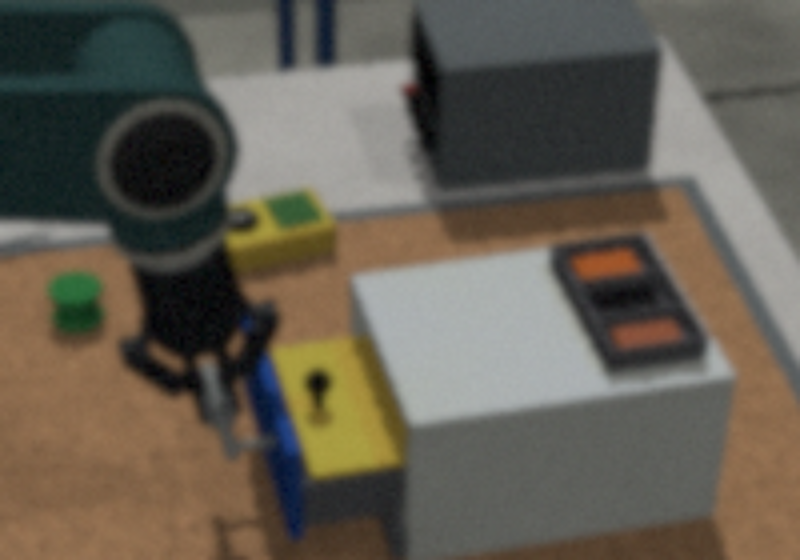

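```bash
python3 -m inch '0 -1.5 -0.22 0 0 0 0;0 -1.5 -0.23 0 0 0 0;0 -1 -0.15 0 0 0 0;0 -0.5 -0.07 0 0 0 0'
python3 -m inch '0 -0.5 -0.08 0 0 0 0;0 -0.2 -0.03 0 0 0 0;0 0 0 0 0 0 0'
python3 - <<'E'
from h import *
go([.602,.0945,.101])
E
```

```text
time: 6.35
tool_pos: [0.4767, 0.0861, 0.1024]
orientation: [2.991, -0.001, 1.634]
ft_force: [6.0, 5.8, 2.5]
grip_width: 0.098
time: 6.65
tool_pos: [0.4698, 0.0857, 0.1024]
orientation: [2.992, -0.001, 1.634]
ft_force: [-0.4, 6.5, 5.4]
grip_width: 0.102
t 6.65 pos [0.4698 0.0857 0.1024] tool d cm [ 0.05 13.08  2.11] F [-0.4  6.5  5.4] w 0.102
```

```bash
python3 -m inch '0 -0.3 -0.05 0 0 0 0;0 0 0 0 0 0 0'
python3 -m inch '0 -0.2 -0.03 0 0 0 0;0 -0.1 -0.01 0 0 0 0'
python3 -m inch '0 -0.2 -0.03 0 0 0 0;0 -0.1 -0.01 0 0 0 0'
```

```text
time: 6.85
tool_pos: [0.4669, 0.0856, 0.1024]
orientation: [2.992, -0.001, 1.633]
ft_force: [1.1, 6.7, 4.6]
grip_width: 0.097
time: 7.05
tool_pos: [0.4642, 0.0854, 0.1025]
orientation: [2.991, -0.001, 1.633]
ft_force: [5.5, 7.2, 1.3]
grip_width: 0.1
time: 7.25
tool_pos: [0.4611, 0.0852, 0.1024]
orientation: [2.991, -0.001, 1.634]
ft_force: [5.2, 6.9, 2.1]
grip_width: 0.102
```

Run:
```python
from h import *
go([.602,.0945,.101])
c=vision.read_camera("side"); cv2.imwrite(f"pics/side4.png",cv2.resize(c["color"][90:230,200:400,::-1],None,fx=4,fy=4))
```

```text
t 7.25 pos [0.4611 0.0852 0.1024] tool d cm [ 0.04 13.94  2.25] F [5.2 6.9 2.1] w 0.102
```

View pics/side4.png

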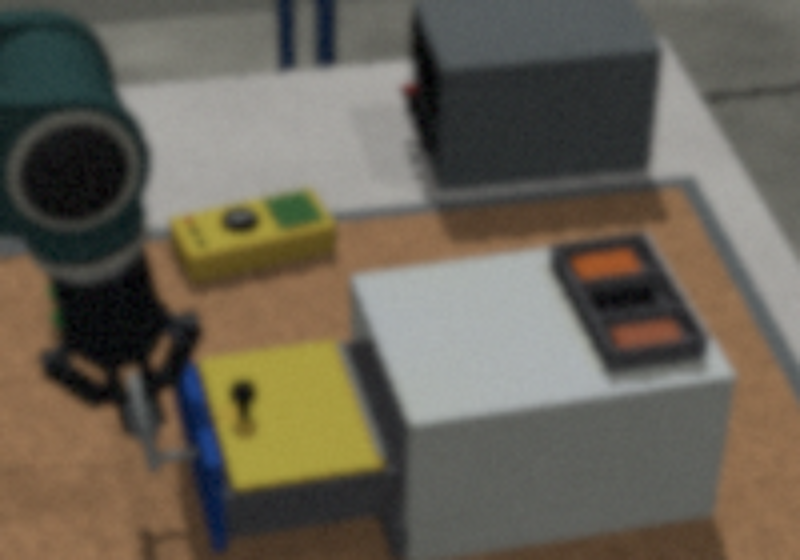

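Out about 142 mm plus the initial gap; continuing to the stop in small increments.

```bash
python3 -m inch '0 -0.2 -0.03 0 0 0 0;0 -0.1 -0.01 0 0 0 0'
python3 -m inch '0 -0.1 -0.015 0 0 0 0;0 -0.1 -0.015 0 0 0 0'
python3 -m inch '0 -0.1 -0.015 0 0 0 0;0 0 0 0 0 0 0'
```

```text
time: 7.5
tool_pos: [0.4582, 0.0851, 0.1024]
orientation: [2.991, -0.001, 1.634]
ft_force: [5.3, 7.8, 3.2]
grip_width: 0.101
time: 7.7
tool_pos: [0.4562, 0.0849, 0.1024]
orientation: [2.991, -0.001, 1.634]
ft_force: [5.8, 7.8, 1.9]
grip_width: 0.102
time: 7.9
tool_pos: [0.4551, 0.0849, 0.1024]
orientation: [2.991, -0.001, 1.633]
ft_force: [3.7, 7.4, 2.0]
grip_width: 0.102
```

```bash
python3 -m inch '0 -0.1 -0.015 0 0 0 0;0 -0.1 -0.015 0 0 0 0'
python3 -m inch '0 -0.1 -0.015 0 0 0 0;0 0 0 0 0 0 0'
python3 - <<'E'
from h import *
go([.602,.0945,.101])
c=vision.read_camera("wrist"); cv2.imwrite("pics/wrist5.png",c["color"][:,:,::-1])
E
```

```text
time: 8.1
tool_pos: [0.4539, 0.0848, 0.1025]
orientation: [2.989, -0.001, 1.634]
ft_force: [24.3, 8.5, -9.3]
grip_width: 0.098
time: 8.3
tool_pos: [0.4538, 0.0848, 0.1025]
orientation: [2.987, -0.002, 1.633]
ft_force: [30.7, 9.1, -12.6]
grip_width: 0.099
t 8.3 pos [0.4538 0.0848 0.1025] tool d cm [ 0.04 14.65  2.45] F [ 30.7   9.1 -12.6] w 0.099
```

View pics/wrist5.png

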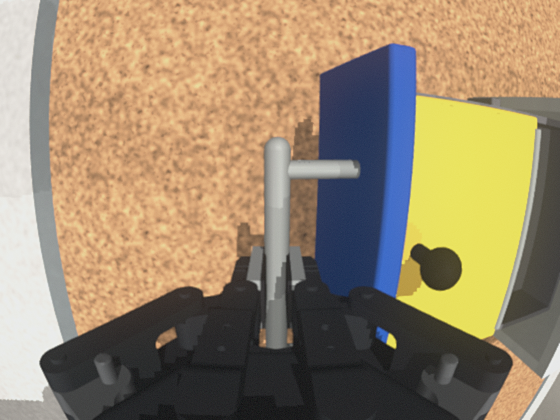

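```bash
python3 -m inch '0 0.2 0.03 0 0 0 0;0 0 0 0 0 0 0.3;0 0 0 0 0 0 0.3;0 0 0 0 0 0 0.3'
python3 -m inch '0 0 -1 0 0 0 0.3;0 0 -2 0 0 0 0.3;0 0 -4 0 0 0 0.3;0 0 -4 0 0 0 0.3;0 0 0 0 0 0 0.3'
python3 - <<'E'
from h import *
c=vision.read_camera("wrist"); cv2.imwrite("pics/wrist6.png",c["color"][:,:,::-1])
c2=vision.read_camera("side"); cv2.imwrite(f"pics/side6.png",cv2.resize(c2["color"][90:230,200:400,::-1],None,fx=4,fy=4))
go([.602,.0945,.101])
E
```

```text
time: 8.75
tool_pos: [0.4532, 0.0841, 0.1016]
orientation: [2.994, 0.0, 1.633]
ft_force: [-0.3, -1.0, -0.6]
grip_width: 0.297
time: 9.25
tool_pos: [0.438, 0.0833, 0.2171]
orientation: [2.985, -0.0, 1.633]
ft_force: [-1.3, 0.1, -0.9]
grip_width: 0.303
t 9.35 pos [0.4372 0.0832 0.212 ] tool d cm [ 0.1  14.67 13.45] F [-0.7 -0.3 -0.9] w 0.299
```

View pics/wrist6.png

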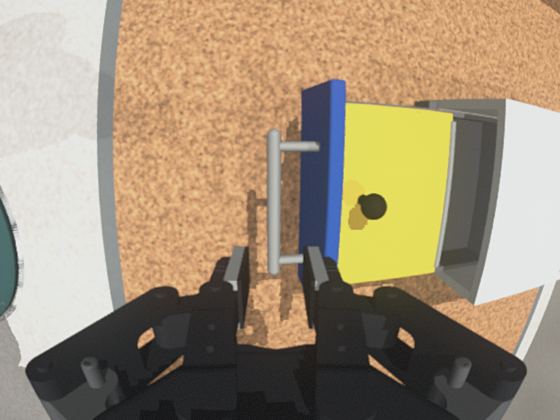

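View pics/side6.png

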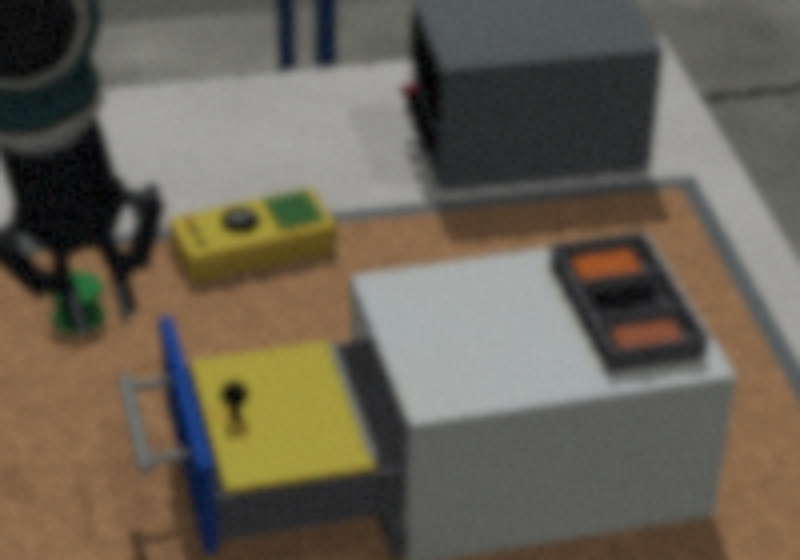

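Run:
```python
from h import *
from scipy.optimize import least_squares
def dark(c,P,box):
    g=c["color"].max(2).astype(int); m=(g<45); mm=np.zeros_like(m); x0,y0,x1,y1=box; mm[y0:y1,x0:x1]=1
    n,l,s,ce=cv2.connectedComponentsWithStats((m&mm).astype(np.uint8)); i=1+s[1:,4].argmax(); 
    (x,y),r=cv2.minEnclosingCircle(np.argwhere(l==i)[:,::-1].astype(np.float32))
    return x,y,r,s[i]
c=vision.read_camera("wrist"); Pw=wcloud(c)
x,y,r,s=dark(c,Pw,(350,180,410,240)); print("wrist",x,y,r,s, Pw[int(y),int(x)])
print("onz",wonz(c,x,y,.1185))
c2=vision.read_camera("side"); Ps=cloud(c2)
x2,y2,r2,s2=dark(c2,Ps,(248,178,270,204)); print("side",x2,y2,r2,s2,Ps[int(y2),int(x2)]); print("onz",onz(c2,x2,y2,.1185))
cv2.imwrite("pics/k.png",np.hstack([cv2.resize(c["color"][160:250,330:420,::-1],(400,400)),cv2.resize(c2["color"][175:210,240:275,::-1],(400,400),interpolation=0)]))
s=robot.sense(); print(s["joint_pos"],s["tool_pos"])
```

```text
Traceback (most recent call last):
ValueError: attempt to get argmax of an empty sequence
```

Run:
```python
from h import *
c=vision.read_camera("wrist"); Pw=wcloud(c); c2=vision.read_camera("side"); Ps=cloud(c2)
cv2.imwrite("pics/k.png",np.hstack([cv2.resize(c["color"][160:250,330:420,::-1],(400,400)),cv2.resize(c2["color"][175:210,240:275,::-1],(400,400),interpolation=0)]))
np.savez("k.npz",a=c["color"],T=c["T"],b=c2["color"])
s=robot.sense(); print(s["joint_pos"],s["tool_pos"])
for u,v in [(373,207),(370,205),(376,209)]: print(wonz(c,u,v,.1185),Pw[v,u],c["color"][v,u])
```

```text
[ 0.13765607 -0.50020679  2.02482546 -0.01122822  1.47055844  0.07554794] [0.43675062 0.08307045 0.20963144]
[0.52675335 0.09079088 0.1185    ] [0.52393577 0.09221592 0.12402632] [69 67 43]
[0.5238718  0.09233997 0.1185    ] [0.52298859 0.09278594 0.12027696] [69 67 45]
[0.52967318 0.08922526 0.1185    ] [0.52586261 0.09115539 0.12578833] [71 66 46]
```

View pics/k.png

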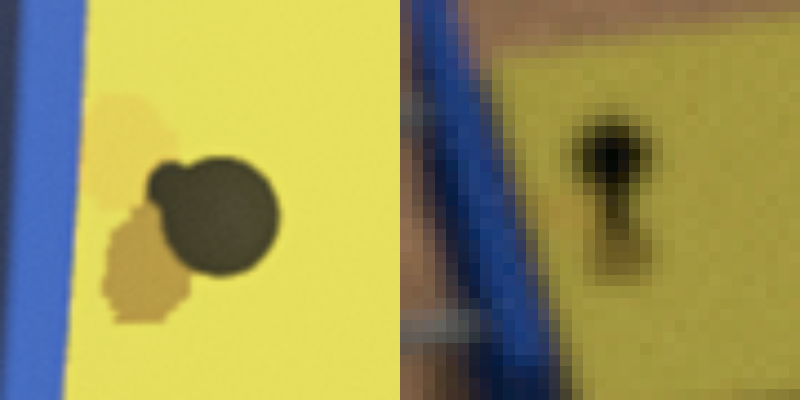

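Run:
```python
from h import *
c=vision.read_camera("wrist"); Pw=wcloud(c); c2=vision.read_camera("side")
h=cv2.cvtColor(c["color"],cv2.COLOR_RGB2GRAY); m=np.zeros(h.shape,np.uint8); m[185:232,358:402]=(h[185:232,358:402]<90)
m=cv2.morphologyEx(m,cv2.MORPH_OPEN,cv2.getStructuringElement(cv2.MORPH_ELLIPSE,(15,15)))
pts=np.argwhere(m)[:,::-1].astype(np.float32); (x,y),r=cv2.minEnclosingCircle(pts); print(x,y,r,len(pts))
a=wonz(c,x,y,.1185); b=onz(c2,258.05,188.2,.1185); print(a,b)
# two-view
d1,o1=wray(c,x,y); d2,o2=ray(c2,258.05,188.2)
t=np.linalg.lstsq(np.stack([d1,-d2],1),o2-o1,rcond=None)[0]; print(o1+d1*t[0],o2+d2*t[1])
print(np.median(Pw[m>0],0))
u=np.array([np.cos(np.radians(3.4)),np.sin(np.radians(3.4)),0]); 
# predicted from bar at .602-.149
bar=np.array([.6015,.0945,.105]) - .149*u; print("pred",bar+u*.080)
go([a[0],a[1],.21],Rn.from_euler("xyz",[np.pi,0,np.pi/2+np.radians(3.4)]).as_matrix())
```

```text
379.375 208.25 13.489100456237793 531
[0.53162874 0.09017515 0.1185    ] [0.53256611 0.0907916  0.1185    ]
[0.53167097 0.09015443 0.11842086] [0.53253069 0.09039357 0.11881709]
[0.52840086 0.09177733 0.1253425 ]
pred [0.53262145 0.09040786 0.105     ]
t 9.6 pos [0.4368 0.0831 0.2096] tool d cm [0.11 9.41 1.35] F [ 0.2 -0.1 -0.7] w 0.298
rotvec deg [ 8.41 -0.    0.18]
```

```bash
python3 -m inch '0 0 0 8.4 0 0 0.6;0 0 0 0 0 8.2 0.6;0 0 0 0 0 8.2 0.6;0 0 0 0 0 8.2 0.6;0 0 0 0 0 8.2 0.6'
python3 -m inch '0 0 0 0 0 8.2 0.6;0 0 0 0 0 8.2 0.6;0 0 0 0 0 8.2 0.6;0 0 0 0 0 8.2 0.6;0 0 0 0 0 8.2 0.6'
python3 -m inch '0 0 0 0 0 8.2 0.6;0 0 0 0 0 8.2 0.6;0 0 0 0 0 0 0.6;0 0 0 0 0 0 0.6'
python3 - <<'E'
from h import *
go([.532,.0903,.21],Rn.from_euler("xyz",[np.pi,0,np.radians(3.4)]).as_matrix())
E
```

```text
time: 10.1
tool_pos: [0.437, 0.0831, 0.2098]
orientation: [3.141, -0.0, 1.055]
ft_force: [0.6, 0.3, 0.3]
grip_width: 0.601
time: 10.6
tool_pos: [0.4369, 0.0832, 0.2099]
orientation: [3.141, -0.0, 0.339]
ft_force: [0.7, 1.0, -0.2]
grip_width: 0.598
time: 11.0
tool_pos: [0.437, 0.0832, 0.2102]
orientation: [3.142, -0.001, 0.063]
ft_force: [0.1, -0.5, 0.7]
grip_width: 0.6
t 11.0 pos [0.437  0.0832 0.2102] tool d cm [ 9.53 -0.11  0.02] F [ 0.1 -0.5  0.7] w 0.6
rotvec deg [ 0.   -0.05  0.24]
```

```bash
python3 -m inch '2 0 0 0 0 0 0.6;4 -0.1 0 0 0 0 0.6;3.5 0 0 0 0 0 0.6;0 0 0 0 0 0 0.6;0 0 0 0 0 0 0.6'
python3 - <<'E'
from h import *
go([.532,.0903,.13])
c=vision.read_camera("wrist"); Pw=wcloud(c); cv2.imwrite("pics/wrist7.png",c["color"][:,:,::-1])
s=robot.sense(); T=(Pw-s["tool_pos"])@toR(s); t=T[(c["range_z"]>0)&(T[...,2]<.012)&(T[...,2]>-.15)]*1000
for a in range(-50,15,5):
    m=(t[:,2]>=a)&(t[:,2]<a+5)
    if m.sum()>5: print(a,m.sum(),"y",np.percentile(abs(t[m,1]),[1,50,100]).round(0),"x",np.percentile(t[m,0],[2,98]).round(0))
E
```

```text
time: 11.5
tool_pos: [0.5319, 0.0897, 0.2099]
orientation: [3.141, 0.0, 0.062]
ft_force: [-0.2, 0.0, -0.7]
grip_width: 0.597
t 11.5 pos [0.5319 0.0897 0.2099] tool d cm [ 0.02 -0.06  7.99] F [-0.2  0.  -0.7] w 0.597
-50 3307 y [25. 43. 59.] x [-10.  13.]
-45 1251 y [26. 38. 58.] x [ 6. 14.]
-40 556 y [27. 37. 53.] x [ 6. 14.]
-35 697 y [25. 27. 37.] x [-7. 12.]
-30 504 y [25. 26. 38.] x [-11.  11.]
-25 568 y [25. 26. 40.] x [-10.  11.]
-20 525 y [25. 27. 40.] x [-10.  11.]
-15 490 y [25. 27. 40.] x [-10.  11.]
-10 425 y [25. 27. 40.] x [-10.  11.]
-5 340 y [25. 26. 39.] x [-10.  11.]
0 196 y [25. 26. 32.] x [-10.  11.]
5 16 y [25. 25. 26.] x [-8.  7.]
```

View pics/wrist7.png

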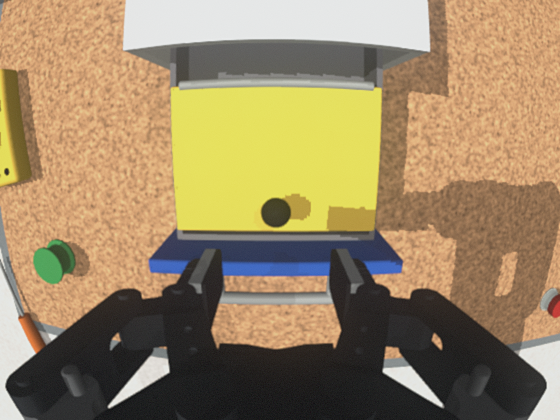

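```bash
python3 -m inch '0 0 2 0 0 0 0.6;0 0 3 0 0 0 0.6;0 0 2 0 0 0 0.6;0 0 1 0 0 0 0.6;0 0 0 0 0 0 0.6'
python3 - <<'E'
from h import *
go([.532,.0903,.1095])
c=vision.read_camera("wrist"); cv2.imwrite("pics/wrist8.png",c["color"][:,:,::-1])
E
```

```text
time: 12.05
tool_pos: [0.5311, 0.0897, 0.1301]
orientation: [3.142, -0.0, 0.06]
ft_force: [0.2, 0.7, -0.4]
grip_width: 0.599
t 12.05 pos [0.5311 0.0897 0.1301] tool d cm [ 0.1  -0.05  2.06] F [ 0.2  0.7 -0.4] w 0.599
```

View pics/wrist8.png

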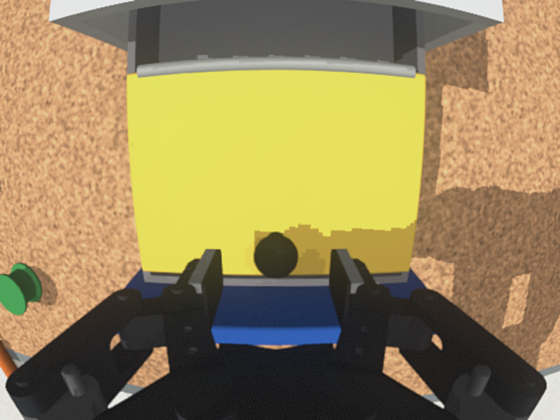

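Ball at (276,255), centred between the pads. Final descent, then close.

```bash
python3 -m inch '0.1 0 1 0 0 0 0.6;0 0 0.7 0 0 0 0.6;0 0 0.35 0 0 0 0.6;0 0 0 0 0 0 0.6'
python3 -m inch '0 0 0 0 0 0 0;0 0 0 0 0 0 0;0 0 0 0 0 0 0;0 0 0 0 0 0 0;0 0 0 0 0 0 0'
python3 - <<'E'
from h import *
c=vision.read_camera("wrist"); cv2.imwrite("pics/wrist9.png",c["color"][:,:,::-1])
go([.532,.0903,.1095])
s=robot.sense(); p=s["tool_pos"]; R=toR(s)
u=np.array([np.cos(np.radians(3.4)),np.sin(np.radians(3.4)),0]); z=np.array([0,0,1.])
k=lambda a:(-.095*np.cos(a)+.029*np.sin(a),.095*np.sin(a)+.029*np.cos(a))
prev=k(0)
for d in range(5,61,5):
    q=k(np.radians(d)); dd=R.T@(u*(q[0]-prev[0])+z*(q[1]-prev[1]))*100; print(d,dd.round(2)); prev=q
E
```

```text
time: 12.5
tool_pos: [0.5328, 0.0898, 0.1097]
orientation: [3.142, -0.001, 0.059]
ft_force: [-0.1, -0.8, 0.4]
grip_width: 0.597
time: 13.0
tool_pos: [0.5331, 0.0899, 0.1106]
orientation: [-3.141, -0.002, 0.059]
ft_force: [-1.5, 0.6, 4.0]
grip_width: 0.213
t 13.05 pos [0.5331 0.0899 0.1106] tool d cm [-0.11 -0.05  0.11] F [-1.9  0.7  4.1] w 0.221
5 [ 0.29 -0.   -0.82]
10 [ 0.36 -0.   -0.79]
15 [ 0.43 -0.   -0.75]
20 [ 0.49 -0.   -0.71]
25 [ 0.55 -0.   -0.67]
30 [ 0.61 -0.   -0.62]
35 [ 0.66 -0.   -0.56]
40 [ 0.71 -0.   -0.5 ]
45 [ 0.75 -0.   -0.44]
50 [ 0.78 -0.   -0.37]
55 [ 0.81 -0.   -0.3 ]
60 [ 0.84 -0.   -0.23]
```

View pics/wrist9.png

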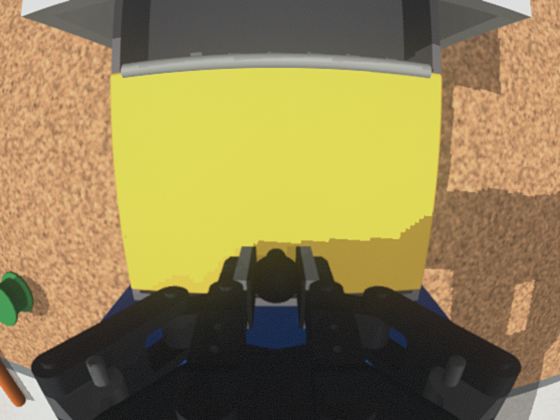

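```bash
python3 -m inch '0.29 0 -0.82 0 0 0 0;0.36 0 -0.79 0 0 0 0;0.43 0 -0.75 0 0 0 0;0 0 0 0 0 0 0'
python3 - <<'E'
from h import *
go([.532,.0903,.1095])
c=vision.read_camera("wrist"); cv2.imwrite("pics/wrist10.png",c["color"][:,:,::-1])
c2=vision.read_camera("side"); cv2.imwrite(f"pics/side10.png",cv2.resize(c2["color"][90:230,200:400,::-1],None,fx=4,fy=4))
E
```

```text
time: 13.45
tool_pos: [0.5449, 0.0906, 0.1351]
orientation: [-3.141, -0.004, 0.059]
ft_force: [3.4, 2.8, -7.0]
grip_width: 0.216
t 13.45 pos [0.5449 0.0906 0.1351] tool d cm [-1.3  -0.05  2.56] F [ 3.4  2.8 -7. ] w 0.216
```

View pics/wrist10.png

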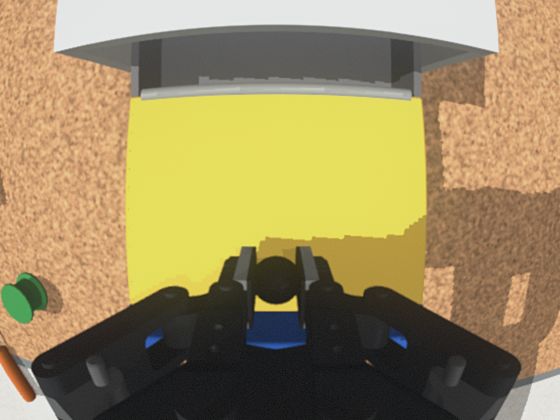

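View pics/side10.png

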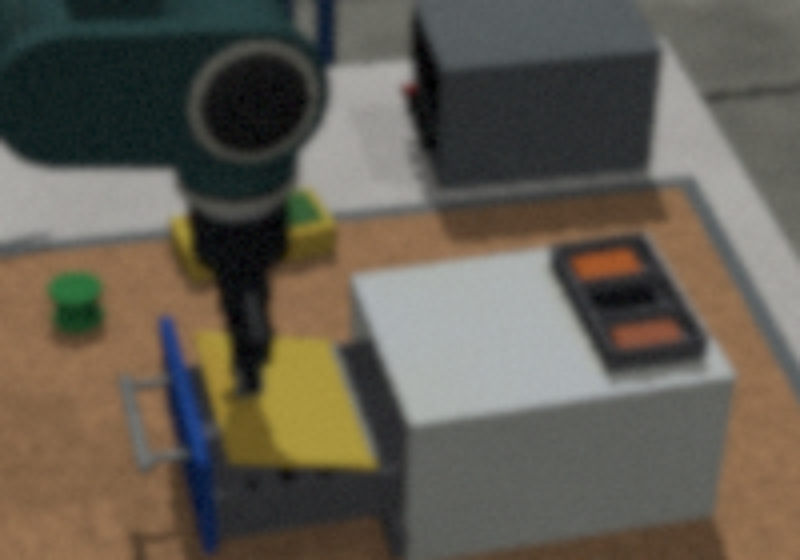

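```bash
python3 -m inch '0.49 0 -0.71 0 0 0 0;0.55 0 -0.67 0 0 0 0;0.61 0 -0.62 0 0 0 0;0 0 0 0 0 0 0'
python3 -m inch '0.66 0 -0.56 0 0 0 0;0.71 0 -0.5 0 0 0 0;0 0 0 0 0 0 0'
python3 - <<'E'
from h import *
go([.532,.0903,.1095])
c=vision.read_camera("wrist"); cv2.imwrite("pics/wrist11.png",c["color"][:,:,::-1])
c2=vision.read_camera("side"); cv2.imwrite(f"pics/side11.png",cv2.resize(c2["color"][90:230,200:400,::-1],None,fx=4,fy=4))
E
```

```text
time: 13.95
tool_pos: [0.5614, 0.0915, 0.1549]
orientation: [3.142, -0.003, 0.059]
ft_force: [3.2, 2.8, -8.3]
grip_width: 0.217
time: 14.25
tool_pos: [0.5751, 0.0923, 0.1645]
orientation: [3.142, -0.002, 0.059]
ft_force: [7.4, 2.7, -15.4]
grip_width: 0.216
t 14.25 pos [0.5751 0.0923 0.1645] tool d cm [-4.33 -0.05  5.5 ] F [  7.4   2.7 -15.4] w 0.216
```

View pics/wrist11.png

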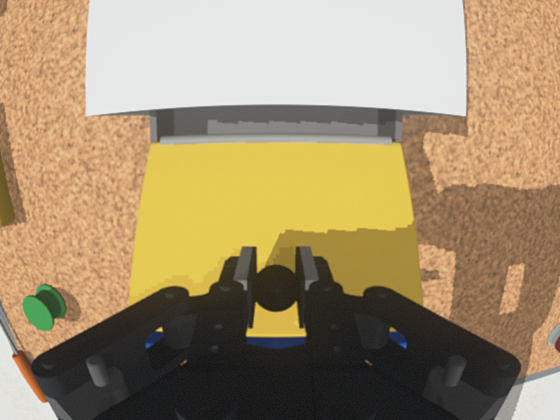

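View pics/side11.png

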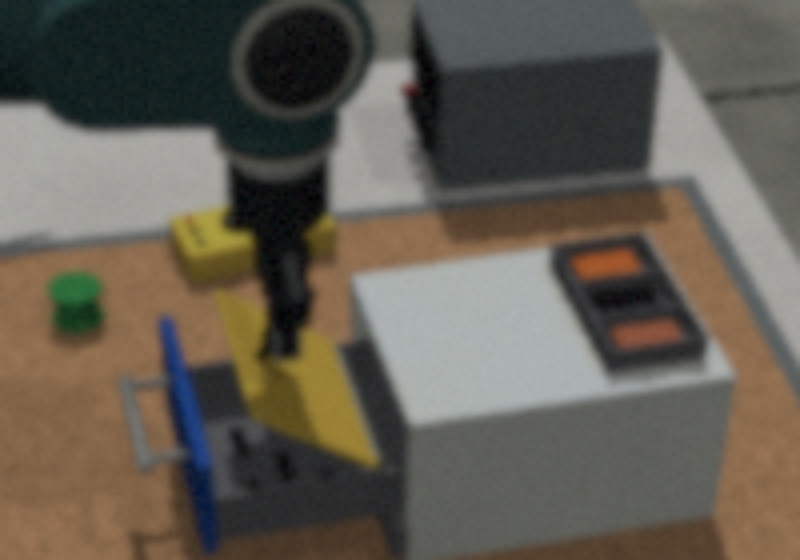

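```bash
python3 -m inch '0.8 0 -0.36 0 0 0 0;0.82 0 -0.32 0 0 0 0;0 0 0 0 0 0 0'
python3 - <<'E'
from h import *
go([.532,.0903,.1095])
E
```

```text
time: 14.65
tool_pos: [0.5915, 0.0931, 0.1723]
orientation: [3.141, -0.003, 0.059]
ft_force: [-0.4, 0.2, -0.2]
grip_width: -0.0
t 14.65 pos [0.5915 0.0931 0.1723] tool d cm [-5.97 -0.07  6.26] F [-0.4  0.2 -0.2] w -0.0
```

Run:
```python
from h import *
c=vision.read_camera("wrist"); cv2.imwrite("pics/wrist12.png",c["color"][:,:,::-1])
c2=vision.read_camera("side"); cv2.imwrite(f"pics/side12.png",cv2.resize(c2["color"][90:230,200:400,::-1],None,fx=4,fy=4))
```

```text
(no output)
```

View pics/wrist12.png

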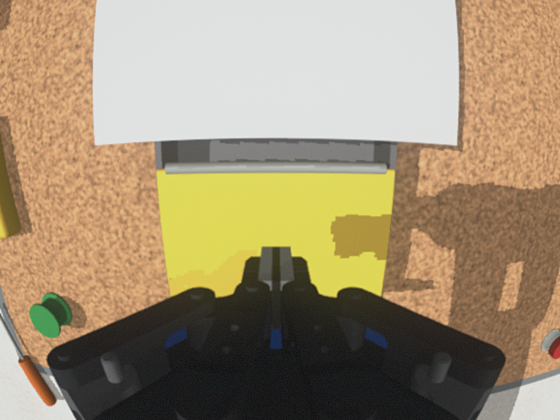

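View pics/side12.png

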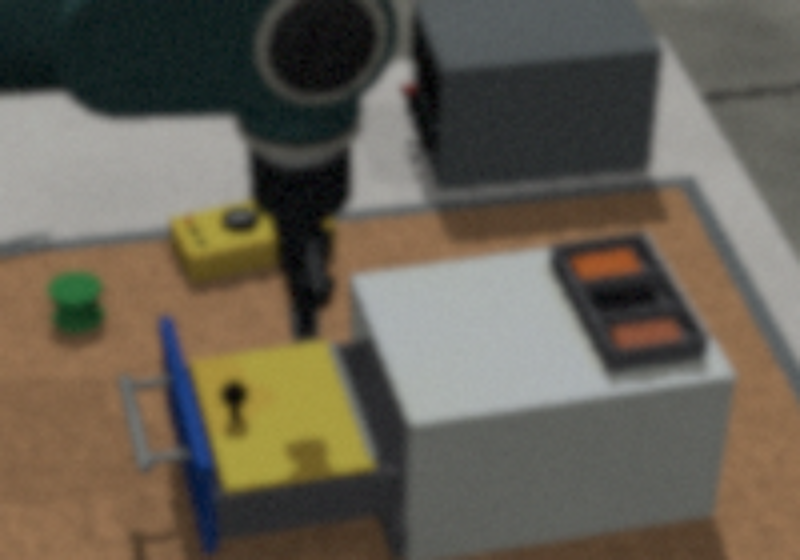

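Run:
```python
import cv2,numpy as np
print([cv2.imread(f"pics/wrist{i}.png").shape for i in (9,)])
cv2.imwrite("pics/cmp.png",np.hstack([cv2.resize(np.clip(cv2.imread(f"pics/wrist{i}.png")[225:345,215:340].astype(int)*2,0,255).astype(np.uint8),(260,250)) for i in (9,10,11)]))
```

```text
[(420, 560, 3)]
```

View pics/cmp.png

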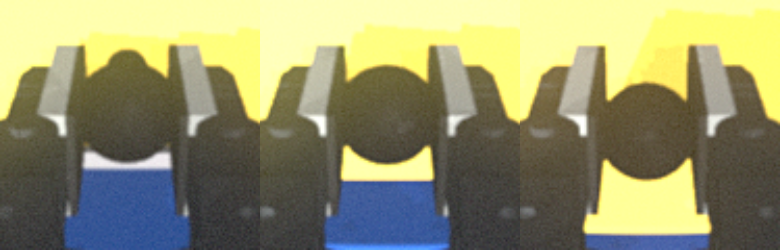

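```bash
python3 -m inch '0 0 -2 0 0 0 0.27;0 0 -2 0 0 0 0.27;0 0 0 0 0 0 0.27;0 0 0 0 0 0 0.27'
python3 - <<'E'
from h import *
c=vision.read_camera("wrist"); Pw=wcloud(c); cv2.imwrite("pics/wrist13.png",c["color"][:,:,::-1])
s=robot.sense(); print(s["grip_width"]); T=(Pw-s["tool_pos"])@toR(s); t=T[(c["range_z"]>0)&(T[...,2]<.022)&(T[...,2]>-.15)&(abs(T[...,1])<.06)]*1000
for a in range(-50,22,3):
    m=(t[:,2]>=a)&(t[:,2]<a+3)
    if m.sum()>2: print(a,m.sum(),"y",np.percentile(abs(t[m,1]),[0,50,100]).round(0),"x",np.percentile(t[m,0],[0,2,98,100]).round(0))
c2=vision.read_camera("side"); cv2.imwrite(f"pics/side13.png",cv2.resize(c2["color"][90:230,200:400,::-1],None,fx=4,fy=4))
go([.532,.0903,.21],Rn.from_euler("xyz",[np.pi,0,np.radians(3.4)]).as_matrix())
E
```

```text
time: 15.15
tool_pos: [0.5902, 0.0931, 0.2122]
orientation: [3.142, -0.003, 0.059]
ft_force: [-0.3, 0.0, -0.6]
grip_width: 0.269
0.27387916337338286
-50 3004 y [12. 34. 48.] x [-13. -10.  12.  13.]
-47 1266 y [12. 32. 46.] x [-14.  -9.  13.  14.]
-44 776 y [12. 28. 45.] x [-9. -7. 13. 14.]
-41 794 y [13. 21. 43.] x [-9. -7. 13. 14.]
-38 472 y [13. 21. 40.] x [-9. -6. 13. 14.]
-35 243 y [12. 16. 32.] x [-8. -6. 12. 12.]
-32 649 y [11. 13. 21.] x [-12. -11.  11.  11.]
-29 227 y [11. 13. 19.] x [-12. -10.  11.  11.]
-26 207 y [11. 13. 25.] x [-11. -10.  11.  11.]
-23 225 y [11. 15. 25.] x [-11.  -7.  11.  11.]
-20 279 y [11. 16. 26.] x [-12. -10.  11.  11.]
-17 241 y [11. 15. 26.] x [-11. -10.  11.  11.]
-14 238 y [11. 16. 26.] x [-10.  -7.  11.  11.]
-11 242 y [11. 16. 26.] x [-12. -11.  11.  11.]
-8 186 y [11. 16. 25.] x [-6. -3. 11. 11.]
-5 197 y [11. 16. 26.] x [-11. -10.  11.  11.]
-2 154 y [11. 15. 24.] x [-5. -4. 11. 11.]
1 121 y [11. 12. 19.] x [-12. -11.  11.  11.]
4 36 y [11. 11. 16.] x [-8. -6.  7. 10.]
7 7 y [11. 12. 12.] x [2. 2. 7. 7.]
t 15.25 pos [0.5897 0.0931 0.2108] tool d cm [-5.78 -0.06  0.08] F [ 0.2 -0.2 -0.1] w 0.27
rotvec deg [ 0.01 -0.06 -0.02]
```

View pics/side13.png

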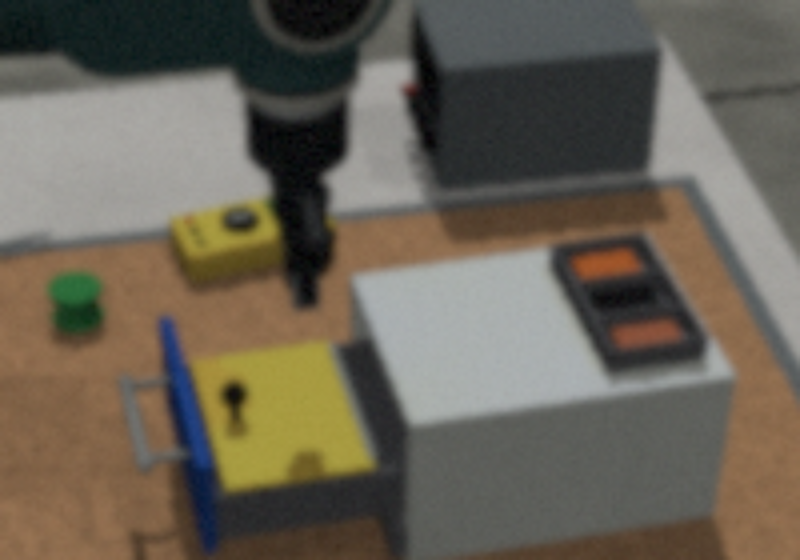

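```bash
python3 -m inch '-1.8 -0.03 0 0 0 0 0.6;-2.5 -0.03 0 0 0 0 0.6;-1.5 0 0 0 0 0 0.6;0 0 0 0 0 0 0.6;0 0 0 0 0 0 0.6'
python3 - <<'E'
from h import *
go([.532,.0903,.1125],Rn.from_euler("xyz",[np.pi,0,np.radians(3.4)]).as_matrix())
c=vision.read_camera("wrist"); cv2.imwrite("pics/wrist14.png",c["color"][:,:,::-1])
h=cv2.cvtColor(c["color"],cv2.COLOR_RGB2GRAY); m=np.zeros(h.shape,np.uint8); m[190:235,250:300]=(h[190:235,250:300]<90)
m=cv2.morphologyEx(m,cv2.MORPH_OPEN,cv2.getStructuringElement(cv2.MORPH_ELLIPSE,(15,15)))
pts=np.argwhere(m)[:,::-1].astype(np.float32); (x,y),r=cv2.minEnclosingCircle(pts); print(x,y,r); print(wonz(c,x,y,.1185))
P=wcloud(c); d=P[m>0]; A=np.c_[2*d,np.ones(len(d))]; q=np.linalg.lstsq(A,(d**2).sum(1),rcond=None)[0]; print("sphere",q[:3],np.sqrt(q[3]+q[:3]@q[:3]),d[:,2].max())
ye=P[120:200,200:350]; print("cover z",np.median(ye[...,2]))
E
```

```text
time: 15.75
tool_pos: [0.5322, 0.0904, 0.2111]
orientation: [3.142, -0.002, 0.059]
ft_force: [-0.1, 0.3, 0.6]
grip_width: 0.6
t 15.75 pos [0.5322 0.0904 0.2111] tool d cm [-0.04  0.01  9.86] F [-0.1  0.3  0.6] w 0.6
rotvec deg [ 0.   -0.1  -0.02]
276.5618591308594 212.6958770751953 14.23509407043457
[0.53267616 0.08938426 0.1185    ]
sphere [0.56985581 0.08721945 0.2329183 ] 0.1130920464488531 0.34541868121459246
cover z 0.09507733306159005
```

View pics/wrist14.png

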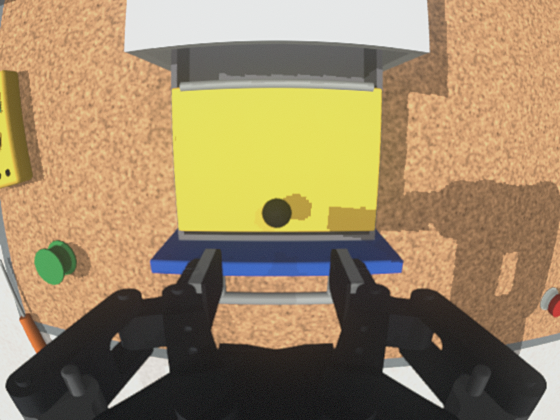

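```bash
python3 -m inch '0 0 2 0 0 0 0.6;0 0 3 0 0 0 0.6;0 0 2.5 0 0 0 0.6;0 0 1.5 0 0 0 0.6;0 0 0.85 0 0 0 0.6'
python3 -m inch '0 0 0 0 0 0 0.6;0 0 0 0 0 0 0.6'
python3 -m inch '0 0 0 0 0 0 0;0 0 0 0 0 0 0;0 0 0 0 0 0 0;0 0 0 0 0 0 0;0 0 0 0 0 0 0'
python3 - <<'E'
from h import *
c=vision.read_camera("wrist"); cv2.imwrite("pics/wrist15.png",c["color"][:,:,::-1])
s=robot.sense(); R0=toR(s); print(s["tool_pos"],s["ft_force"],s["torque"])
def traj(R0,b,tilt=36,total=60,n=12):
    # planar: tool coords (x,z) in unit plane; b = tool z of ball (m)
    k=lambda a:np.array([-.095*np.cos(a)+.029*np.sin(a),0,.095*np.sin(a)+.029*np.cos(a)])
    U=np.array([[np.cos(np.radians(3.4)),-np.sin(np.radians(3.4)),0],[np.sin(np.radians(3.4)),np.cos(np.radians(3.4)),0],[0,0,1]])
    out=[]
    pos=lambda i:U@k(np.radians(total*i/n)) - Ri(i)@np.array([0,0,b])
    Ri=lambda i:R0@Rn.from_rotvec([0,-np.radians(tilt*i/n),0]).as_matrix()
    for i in range(n): print(i, total*(i+1)/n,(Ri(i).T@(pos(i+1)-pos(i))*100).round(2))
traj(R0,s["tool_pos"][2]-.1185)
E
```

```text
time: 16.3
tool_pos: [0.5322, 0.0903, 0.1113]
orientation: [3.141, 0.0, 0.059]
ft_force: [0.2, -0.9, -0.1]
grip_width: 0.6
time: 16.5
tool_pos: [0.5327, 0.0905, 0.1138]
orientation: [-3.142, -0.003, 0.059]
ft_force: [-0.4, -0.1, 0.9]
grip_width: 0.602
time: 17.0
tool_pos: [0.5325, 0.09, 0.1136]
orientation: [3.141, -0.003, 0.059]
ft_force: [-1.5, -4.5, 5.3]
grip_width: 0.219
[0.53252031 0.09001736 0.1136489 ] [-2.07970184 -4.79987288  5.6873335 ] [-0.87056627  0.19284878  0.00776914]
0 5.0 [ 0.27  0.   -0.82]
1 10.0 [ 0.29  0.   -0.81]
2 15.0 [ 0.32  0.   -0.79]
3 20.0 [ 0.35  0.   -0.78]
4 25.0 [ 0.38  0.   -0.77]
5 30.0 [ 0.4   0.   -0.75]
6 35.0 [ 0.43  0.   -0.74]
7 40.0 [ 0.45  0.   -0.72]
8 45.0 [ 0.48 -0.   -0.7 ]
9 50.0 [ 0.5  -0.   -0.69]
10 55.0 [ 0.53 -0.   -0.67]
11 60.0 [ 0.55 -0.   -0.65]
```

View pics/wrist15.png

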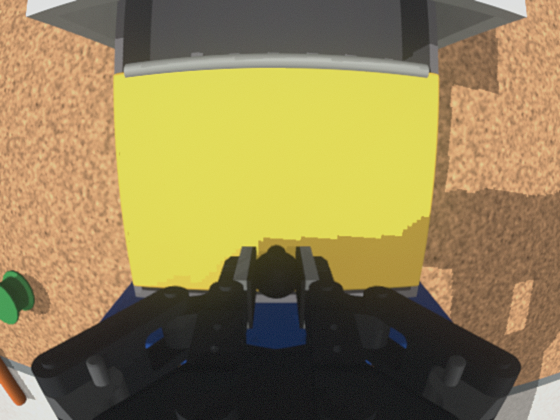

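```bash
python3 -m inch '0.27 0 -0.82 0 -3 0 0;0.29 0 -0.81 0 -3 0 0;0 0 0 0 0 0 0'
python3 -m inch '0.32 0 -0.79 0 -3 0 0;0 0 0 0 0 0 0'
cat >> h.py <<'E'
def rep():
    s=robot.sense(); f=s["ft_force"]; p=s["tool_pos"]; R=toR(s)
    c_,s_=np.cos(np.radians(3.4)),np.sin(np.radians(3.4))
    ball=p-R[:,2]*.0055; st=np.array([.5325,.0905,.1185])
    d=ball-st; v=np.array([-.095+d[0]*c_+d[1]*s_,.029+d[2]]); F=-np.array([f[0]*c_+f[1]*s_,f[2]])
    r=np.linalg.norm(v); th=163.02-np.degrees(np.arctan2(v[1],v[0])); e=v/r; t=np.array([e[1],-e[0]])
    print("t",s["time"],"ang",round(th,1),"r",round(r*1000,1),"(99.3) Frad(on ball, out)",round(F@e,1),"Ftan",round(F@t,1),"w",round(s["grip_width"],3),"tau",s["torque"].round(2))
    print("outward radial in tool",(R.T@np.array([e[0]*c_,e[0]*s_,e[1]])).round(2))
E
python3 - <<'E'
from h import *
rep()
E
```

```text
time: 17.35
tool_pos: [0.5387, 0.0904, 0.1294]
orientation: [3.141, 0.105, 0.059]
ft_force: [-4.3, -6.7, -1.0]
grip_width: 0.212
time: 17.55
tool_pos: [0.5424, 0.0906, 0.1365]
orientation: [3.141, 0.157, 0.059]
ft_force: [-3.9, -6.7, -2.5]
grip_width: 0.218
t 17.55 ang 14.9 r 99.2 (99.3) Frad(on ball, out) -2.3 Ftan 4.4 w 0.218 tau [-0.9   0.72  0.13]
outward radial in tool [-0.92  0.   -0.39]
```

Tracking well: radial force is small, tangential as expected. Continuing.

```bash
python3 -m inch '0.35 0 -0.78 0 -3 0 0;0.38 0 -0.77 0 -3 0 0;0 0 0 0 0 0 0'
python3 -c "
from h import *
rep()"
python3 -m inch '0.4 0 -0.75 0 -3 0 0;0 0 0 0 0 0 0'
python3 - <<'E'
from h import *
c=vision.read_camera("wrist"); cv2.imwrite("pics/wrist16.png",c["color"][:,:,::-1])
rep()
E
```

```text
time: 17.85
tool_pos: [0.5524, 0.0912, 0.1501]
orientation: [3.141, 0.262, 0.059]
ft_force: [-4.7, -5.9, -1.7]
grip_width: 0.212
t 17.85 ang 24.8 r 98.8 (99.3) Frad(on ball, out) -2.6 Ftan 4.6 w 0.212 tau [-0.98  0.79  0.53]
outward radial in tool [-0.89  0.   -0.45]
time: 18.05
tool_pos: [0.5581, 0.0915, 0.156]
orientation: [3.141, 0.314, 0.058]
ft_force: [-3.0, -5.9, -3.3]
grip_width: 0.216
t 18.1 ang 29.5 r 98.6 (99.3) Frad(on ball, out) 2.2 Ftan 3.5 w 0.211 tau [-0.86 -0.03 -0.12]
outward radial in tool [-0.88  0.   -0.48]
```

View pics/wrist16.png

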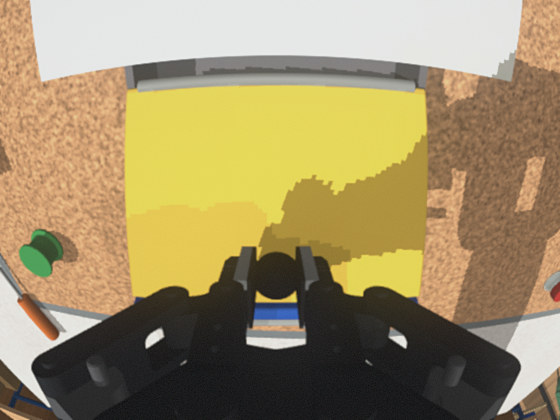

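```bash
python3 -m inch '0.46 0 -0.72 0 -3 0 0;0 0 0 0 0 0 0'
python3 -c "
from h import *
rep()"
python3 -m inch '0.47 0 -0.71 0 -3 0 0;0 0 0 0 0 0 0'
python3 -c "
from h import *
rep()"
```

```text
time: 18.3
tool_pos: [0.565, 0.0918, 0.161]
orientation: [3.141, 0.366, 0.058]
ft_force: [2.2, -5.4, -7.3]
grip_width: 0.216
t 18.3 ang 34.7 r 97.6 (99.3) Frad(on ball, out) 6.9 Ftan 3.0 w 0.216 tau [-1.03 -0.85 -0.33]
outward radial in tool [-0.86  0.   -0.51]
time: 18.5
tool_pos: [0.5722, 0.0923, 0.1655]
orientation: [3.141, 0.418, 0.058]
ft_force: [5.8, -5.8, -10.2]
grip_width: 0.217
t 18.5 ang 39.8 r 96.9 (99.3) Frad(on ball, out) 11.5 Ftan 1.0 w 0.217 tau [-0.89 -1.63  0.28]
outward radial in tool [-0.84  0.   -0.54]
```

Run:
```python
from h import *
c=vision.read_camera("wrist"); cv2.imwrite("pics/wrist17.png",c["color"][:,:,::-1])
c2=vision.read_camera("side"); cv2.imwrite(f"pics/side17.png",cv2.resize(c2["color"][90:230,200:400,::-1],None,fx=4,fy=4))
```

```text
(no output)
```

View pics/wrist17.png

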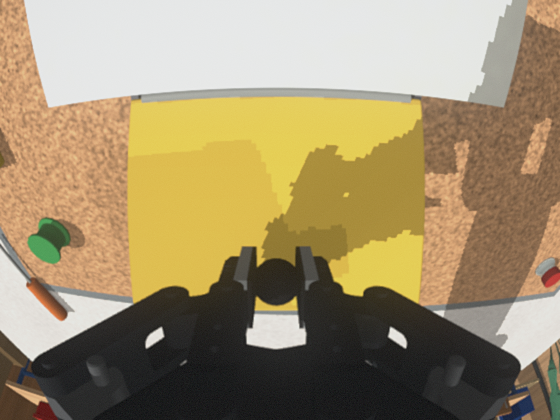

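View pics/side17.png

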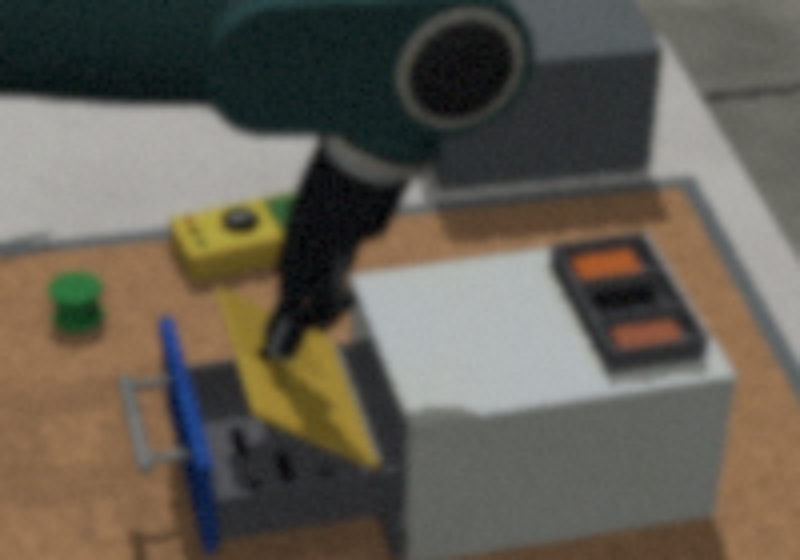

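```bash
python3 -m inch '-0.1 0 -0.06 0 0 0 0;0 0 0 0 0 0 0'
python3 - <<'E'
from h import *
rep()
c=vision.read_camera("wrist"); cv2.imwrite("pics/wrist18.png",c["color"][:,:,::-1])
P=wcloud(c); s=robot.sense(); T=(P-s["tool_pos"])@toR(s)
np.save("T18.npy",T)
a=[cv2.resize(np.clip(cv2.imread(f"pics/wrist{i}.png")[225:345,215:340].astype(int)*2,0,255).astype(np.uint8),(260,250)) for i in (15,17,18)]
cv2.imwrite("pics/cmp2.png",np.hstack(a))
# ball points
for v in range(255,305,6): print(v,(T[v,276]*1000).round(1))
# cover plane fit from yellow
hsv=cv2.cvtColor(c["color"],cv2.COLOR_RGB2HSV); m=(hsv[...,0]>18)&(hsv[...,0]<36)&(hsv[...,1]>110)&(c["range_z"]>0)
m[:105]=0; m[240:]=0; m[:,:140]=0; m[:,410:]=0
p=P[m]; q=p-np.median(p,0); n=np.linalg.svd(q[np.linalg.norm(q,axis=1)<.1])[2][2]; n*=np.sign(n[2]); print("cover normal",n,"angle",np.degrees(np.arccos(n[2])))
E
```

```text
time: 18.8
tool_pos: [0.5715, 0.0923, 0.1653]
orientation: [3.141, 0.414, 0.058]
ft_force: [14.2, -3.8, -23.8]
grip_width: 0.215
t 18.8 ang 39.4 r 97.1 (99.3) Frad(on ball, out) 27.6 Ftan 1.5 w 0.215 tau [-0.68 -3.91  0.25]
outward radial in tool [-0.84  0.   -0.54]
255 [-1.1  0.6 20.5]
261 [ 7.1  0.6 -4.8]
267 [ 6.2  0.6 -8.8]
273 [  4.1   0.6 -10.4]
279 [  2.4   0.6 -12.6]
285 [ -0.2   0.6 -13.1]
291 [ -2.4   0.6 -14.5]
297 [ -5.8   0.6 -13.8]
303 [-10.2   0.6 -11.7]Traceback (most recent call last):
  File "<stdin>", line 13, in <module>
    u, s, vh = gufunc(a, signature=signature)
               ~~~~~~^^^^^^^^^^^^^^^^^^^^^^^^
numpy._core._exceptions._ArrayMemoryError: Unable to allocate 9.81 GiB for an array with shape (36294, 36294) and data type float64
```

View pics/cmp2.png

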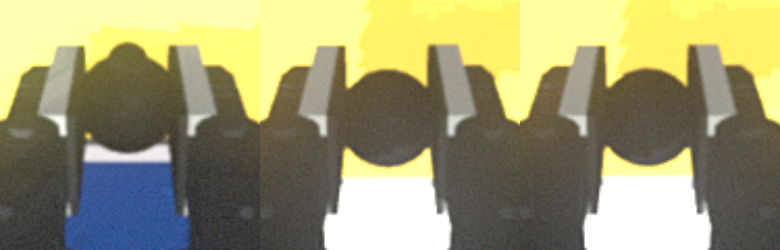

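```bash
python3 -m inch '0.15 0 0.1 0 0 0 0;0 0 0 0 0 0 0'
cat >> h.py <<'E'
def rigid(step,ball=None):
    s=robot.sense(); R=toR(s); p=s["tool_pos"]; a=np.radians(3.4)
    hinge=np.array([.5325+.095*np.cos(a),.0905+.095*np.sin(a),.0895]); ax=np.array([-np.sin(a),np.cos(a),0])
    Q=Rn.from_rotvec(ax*np.radians(step)).as_matrix()
    d=R.T@(hinge+Q@(p-hinge)-p)*100; rv=np.degrees(Rn.from_matrix(R.T@Q@R).as_rotvec())
    print("row",d.round(2),rv.round(2))
def cover(c):
    P=wcloud(c); hsv=cv2.cvtColor(c["color"],cv2.COLOR_RGB2HSV); m=(hsv[...,0]>18)&(hsv[...,0]<36)&(hsv[...,1]>100)&(c["range_z"]>0)
    m[:80]=0; m[240:]=0; m[:,:140]=0; m[:,410:]=0
    p=P[m][::20]; p=p[np.linalg.norm(p-np.median(p,0),axis=1)<.1]
    for _ in range(3):
        q=p-p.mean(0); n=np.linalg.svd(q,full_matrices=False)[2][2]; n*=np.sign(n[2]); p=p[abs(q@n)<.006]
    print("cover normal",n.round(3),"angle",np.degrees(np.arccos(n[2])).round(1),len(p))
E
python3 - <<'E'
from h import *
rep(); rigid(5)
cover(vision.read_camera("wrist"))
E
```

```text
time: 19.05
tool_pos: [0.5717, 0.0923, 0.1651]
orientation: [3.141, 0.416, 0.058]
ft_force: [4.0, -5.3, -8.7]
grip_width: 0.217
t 19.05 ang 39.5 r 96.8 (99.3) Frad(on ball, out) 9.3 Ftan 1.7 w 0.217 tau [-0.89 -1.44  0.27]
outward radial in tool [-0.84  0.   -0.54]
row [ 0.44 -0.   -0.69] [-0.01 -5.   -0.  ]
cover normal [0.6   0.036 0.799] angle 36.9 1898
```

```bash
python3 -m inch '0.5 0 -0.65 0 -5 0 0;0 0 0 0 0 0 0;0 0 0 0 0 0 0'
python3 - <<'E'
from h import *
rep(); rigid(5)
cover(vision.read_camera("wrist"))
E
```

```text
time: 19.4
tool_pos: [0.579, 0.0927, 0.1694]
orientation: [3.14, 0.504, 0.058]
ft_force: [1.4, -6.0, -6.0]
grip_width: 0.217
t 19.4 ang 44.6 r 96.3 (99.3) Frad(on ball, out) 5.8 Ftan 2.0 w 0.217 tau [-0.94 -0.94  0.36]
outward radial in tool [-0.84  0.   -0.54]
row [ 0.44 -0.   -0.69] [-0.01 -5.   -0.  ]
cover normal [0.662 0.039 0.748] angle 41.6 1816
```

Rigid rotation about the hinge keeps the loads low. Continuing in the same way.

```bash
python3 -m inch '0.46 0 -0.68 0 -5 0 0;0.46 0 -0.68 0 -5 0 0;0 0 0 0 0 0 0;0 0 0 0 0 0 0'
python3 - <<'E'
from h import *
rep(); rigid(5); print(robot.sense()["joint_pos"].round(2))
c=vision.read_camera("wrist"); cover(c); cv2.imwrite("pics/wrist19.png",c["color"][:,:,::-1])
c2=vision.read_camera("side"); cv2.imwrite(f"pics/side19.png",cv2.resize(c2["color"][90:230,200:400,::-1],None,fx=4,fy=4))
E
```

```text
time: 19.85
tool_pos: [0.594, 0.0936, 0.1762]
orientation: [3.14, 0.678, 0.058]
ft_force: [-0.5, -6.2, -4.7]
grip_width: 0.215
t 19.85 ang 54.8 r 95.8 (99.3) Frad(on ball, out) 4.2 Ftan 2.3 w 0.215 tau [-0.94 -0.93  0.62]
outward radial in tool [-0.84  0.   -0.54]
row [ 0.44 -0.   -0.68] [-0.01 -5.   -0.  ]
[0.1  0.39 1.32 0.03 2.11 1.62]
cover normal [0.771 0.045 0.636] angle 50.5 1439
```

View pics/wrist19.png

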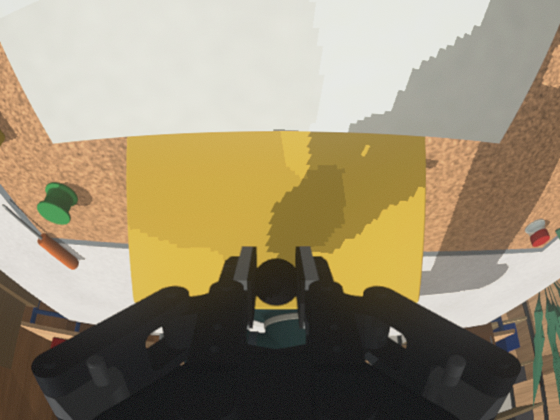

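View pics/side19.png

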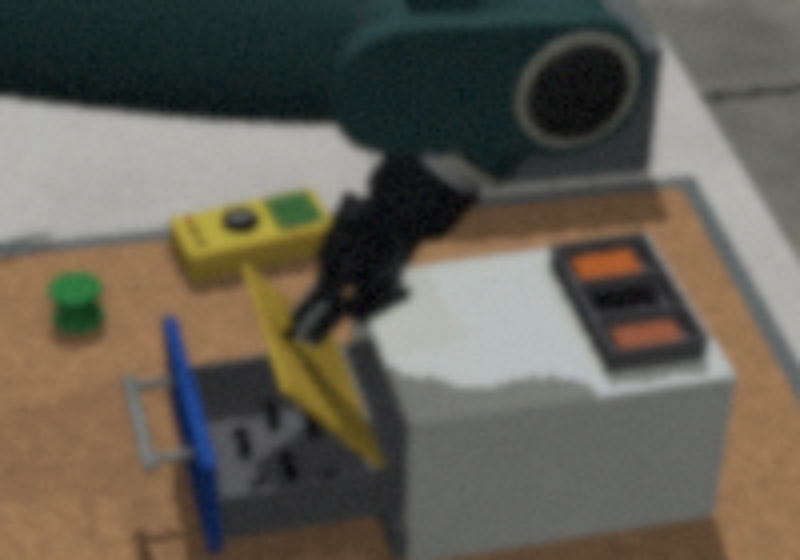

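```bash
python3 -m inch '0.46 0 -0.68 0 -5 0 0;0 0 0 0 0 0 0'
python3 -m inch '0.45 0 -0.68 0 -4.8 0 0;0 0 0 0 0 0 0;0 0 0 0 0 0 0'
python3 - <<'E'
from h import *
rep(); rigid(2); print(robot.sense()["joint_pos"].round(2))
c=vision.read_camera("wrist"); cover(c); cv2.imwrite("pics/wrist20.png",c["color"][:,:,::-1])
c2=vision.read_camera("side"); cv2.imwrite(f"pics/side20.png",cv2.resize(c2["color"][90:230,200:400,::-1],None,fx=4,fy=4))
P=cloud(c2); hsv=cv2.cvtColor(c2["color"],cv2.COLOR_RGB2HSV); m=(hsv[...,0]>18)&(hsv[...,0]<36)&(hsv[...,1]>100)&(c2["range_z"]>0)&(P[...,0]>.53)&(P[...,0]<.66)&(P[...,1]<.2)&(P[...,2]>.08)
p=P[m]
for _ in range(4):
    q=p-p.mean(0); n=np.linalg.svd(q,full_matrices=False)[2][2]; p=p[abs(q@n)<.008]
print("side plane",n,np.degrees(np.arccos(abs(n[2]))),len(p))
E
```

```text
time: 20.15
tool_pos: [0.6016, 0.094, 0.1787]
orientation: [3.14, 0.77, 0.058]
ft_force: [-2.2, -7.2, 3.4]
grip_width: 0.22
time: 20.45
tool_pos: [0.6096, 0.0945, 0.1808]
orientation: [3.14, 0.849, 0.058]
ft_force: [-0.6, -7.0, -1.1]
grip_width: 0.213
t 20.45 ang 64.8 r 95.9 (99.3) Frad(on ball, out) 0.9 Ftan 1.2 w 0.213 tau [-0.89 -0.59  0.85]
outward radial in tool [-0.84  0.   -0.55]
row [ 0.17 -0.   -0.28] [-0. -2. -0.]
[0.1  0.51 1.2  0.04 2.27 1.62]
cover normal [0.857 0.051 0.513] angle 59.1 1122
side plane [0.85072138 0.0444514  0.5237339 ] 58.4169507015433 412
```

View pics/wrist20.png

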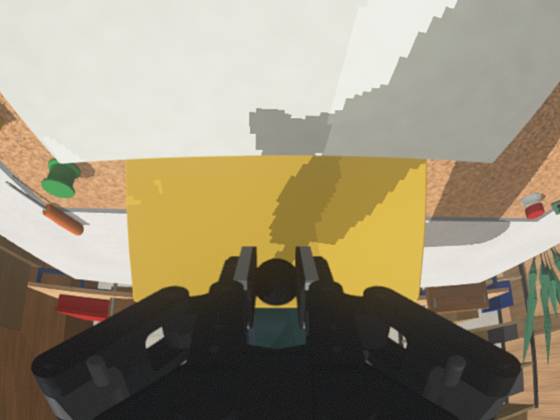

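View pics/side20.png

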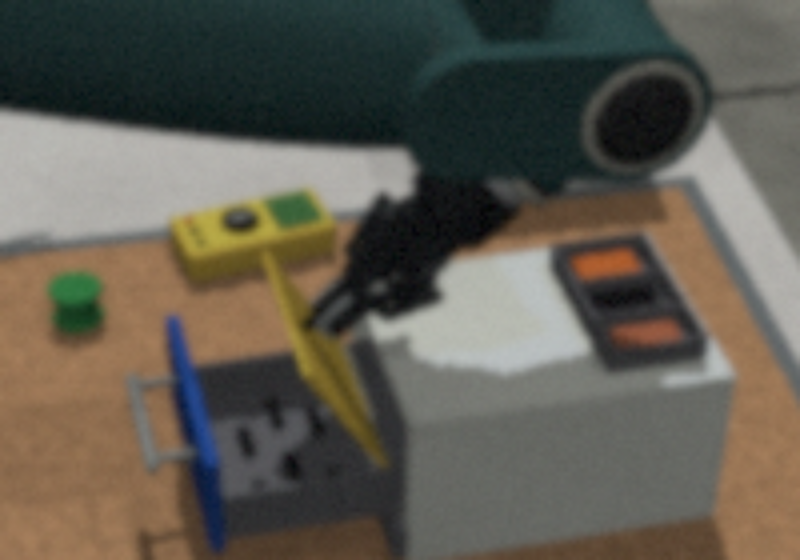

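```bash
python3 -m inch '0 0 0 0 0 0 0;0 0 0 0 0 0 0;0 0 0 0 0 0 0;0 0 0 0 0 0 0;0 0 0 0 0 0 0'
python3 - <<'E'
from h import *
rep()
c=vision.read_camera("wrist"); cover(c)
c2=vision.read_camera("side"); cv2.imwrite(f"pics/side21.png",cv2.resize(c2["color"][160:230,222:272,::-1],None,fx=8,fy=8,interpolation=0))
P=cloud(c2); hsv=cv2.cvtColor(c2["color"],cv2.COLOR_RGB2HSV); b=(hsv[...,0]>105)&(hsv[...,0]<130)&(hsv[...,1]>130)&(c2["range_z"]>0)&(P[...,0]>.4)&(P[...,0]<.7)&(abs(P[...,1])<.3)&(P[...,2]>.05)&(P[...,2]<.125)
a=np.radians(3.4); print("panel x along u",np.percentile(P[b]@[np.cos(a),np.sin(a),0],[10,50,90]),b.sum())
E
```

```text
time: 21.05
tool_pos: [0.6094, 0.0945, 0.1808]
orientation: [3.14, 0.848, 0.057]
ft_force: [0.5, -7.7, -3.0]
grip_width: 0.217
t 21.05 ang 64.7 r 95.9 (99.3) Frad(on ball, out) 3.0 Ftan 0.4 w 0.217 tau [-0.84 -0.79  0.85]
outward radial in tool [-0.84  0.   -0.55]
cover normal [0.853 0.05  0.52 ] angle 58.7 1124
panel x along u [0.49637155 0.4998746  0.50785586] 108
```

View pics/side21.png

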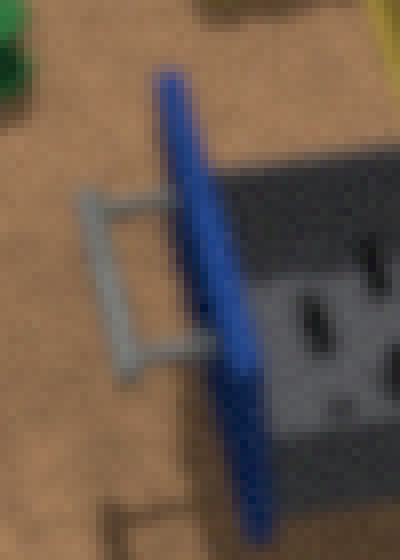

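Run:
```python
from h import *
c=vision.read_camera("side"); a=np.radians(3.4); u=np.array([np.cos(a),np.sin(a),0])
im13=cv2.imread("pics/side13.png"); g0=cv2.resize(im13,(200,140),interpolation=cv2.INTER_AREA); g1=c["color"][90:230,200:400,::-1]
# handle+panel template shift via phase correlation
A=cv2.cvtColor(g0,cv2.COLOR_BGR2GRAY)[75:140,22:45].astype(np.float32); B=cv2.cvtColor(np.ascontiguousarray(g1),cv2.COLOR_BGR2GRAY)[75:140,22:45].astype(np.float32)
print(cv2.phaseCorrelate(A,B,cv2.createHanningWindow(A.shape[::-1],cv2.CV_32F)))
for n,pts in {"init":[(276,178),(283.2,198)],"now":[(233,184.5),(237.5,205.5)],"side13":[(200+125/4-.4,90+382/4-.4),(200+147/4-.4,90+463/4-.4)]}.items():
    q=np.mean([onz(c,*p,.105) for p in pts],0); print(n,q,q@u)
```

```text
((1.1333668762970959, 0.3087605973285008), 0.8035782984009495)
init [0.60197709 0.09804945 0.105     ] 0.6067324605558736
now [0.45900513 0.08753767 0.105     ] 0.46338874218202086
side13 [0.45373403 0.08723799 0.105     ] 0.45810914512389245
```

Run:
```python
from h import *
from plant import ticket
rep(); c=vision.read_camera("wrist"); cover(c)
print(ticket.close_job())
```

```text
t 21.2 ang 64.7 r 96.0 (99.3) Frad(on ball, out) 3.1 Ftan -0.0 w 0.214 tau [-0.88 -0.8   0.87]
outward radial in tool [-0.84  0.   -0.55]
cover normal [0.855 0.051 0.516] angle 59.0 1124
the job is handed in; nothing more can be done
None
```

I pulled the blue drawer out to its stop with the cover still shut. I then gripped the black knob, lifted the yellow cover to about 59 degrees and handed the job in at 21.2 s, still holding it.

- **First lift failed:** the ball slipped out of the pads at about 40 to 50 degrees and the cover sprang shut. On the second try I gripped a little higher. I tilted the tool as the cover rose, fully with it from about 40 degrees on, and the grip held.
- **Cover angle:** the wrist camera read 58.7 to 59.1 degrees over the last 0.75 s and the side camera 58.4. The angle worked out from the arm's position disagreed, at about 64.7. I trusted the cameras, because the ball had visibly shifted 2 to 3 mm between the pads. All of these readings lie between 52 and 68 degrees.
- **Grip:** the jaws were stopped on the ball at an opening of 0.21 to 0.22, with the forces low and steady.
- **Drawer:** it crept back in about 5 mm during the lift, to roughly 145 mm out, above the 130 mm needed.
- **Other things on the bench:** I saw no contact with any of them, but I did not measure their positions again at the end.

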